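Set a bearing up under the arbor press

TASK

Pick up the bolster plate by its red grip and slide it into the guides on the arbor press's table, fully home against the back stop, so that the bearing set up on it stands under the ram. Then wind the press's handwheel until the ram has come down and rests lightly on the brass disc on top of the bearing; lower it with the wheel only, don't touch the ram, and don't start pressing. Leave the plate home and everything else on the bench where it is.

Things in the scene. Friction and masses are not known exactly. Their poses are not given: they have to be found in the camera images.
- press: Fixed blue bench arbor press, front turned 45 to 66 degrees to the left. Origin on the bench under the ram's axis; x from its open front to its back, z up; the handwheel is on its -y side. Base x -140 to +125 mm, 124 mm wide (bolt lugs 10 mm high reach y +-82), steel table on top at z = 50 mm, column behind x = +70. At y +35 to +67 a fixed lever rises backward from the head to z = 315.
- home (a point): The point on the table (z = 50 mm) under the ram's axis, with the press's axes; the bolster plate's origin lies here when it is fully home. The back stop's face is 45 mm behind it (+x), 11 mm high. The guide rails run along x from -30 to +50 mm of this point, 86.5 mm apart.
- mouth (a point): Front end of the guide rails, on the table, midway between them, with the press's axes. A keeper strip on each rail overhangs the plate's edge by 6 mm: slot 12.5 mm high, keepers' top 19 mm above the table, 72.5 mm free between the keepers. Lead-ins flare out to about 100 mm wide from here to 28 mm in front (12.5 mm high); the table in front of them is bare for 80 mm.
- head_edge (a point): Middle of the lower front edge of the press's head, 175 mm above the bench (125 above the table), with the press's axes. The head overhangs the table from here back to the column, 70 mm wide and 90 mm high; screw heads stand 5 mm proud of its front.
- ram: Square steel ram, 30 x 30 x 190 mm, sliding up and down in the press's head; origin at the centre of its bottom face, axes as the press. Its bottom is 172 mm above the bench when fully up and starts 146 to 172 mm above it. Driven by the handwheel through rack and pinion; it stays where it is left.
- handwheel (a joint): Angle of the handwheel, rad: 0 with the ram fully up and the handle at the top of the wheel; it grows as the top of the wheel is wound towards the press's front (1.57: handle at the front, 3.14: at the bottom). The ram goes down 8 mm per rad (50 mm a turn). Starts at 0 to 3.2; about one to one and a half turns are needed. Friction: about 3 N at the handle; stays where it is left.
- hub (a point): Centre of the steel handwheel, 145 mm across, rim 15 mm thick, on a level shaft along the press's y axis (at x = +24, y = -77 mm, 215 mm above the bench in the press's frame); axes as the press.
- crank_grip (a point): Middle of the red revolving handle on the handwheel: a round barrel, diameter 24 mm, 71 mm long, along the press's y axis, 60 mm from the wheel's axis. The point lies 54 mm out (-y) from the rim's plane; the free end is 31 mm farther out, the rim's face 46 mm farther in. The handle spins freely on its pin, so the point's orientation says nothing of the wheel.
- bolster: Loose aluminium plate, 140 x 84 x 10 mm, 0.4 to 0.75 kg. Origin on its underside below the bearing's axis, x to its leading edge (45 mm ahead; rear edge 95 behind). Fastened on it at the origin: bearing housing (diameter 58, to 30 mm above the underside), bearing (46, to 37), brass pressing disc (40, to 44 mm). Starts flat on the bench left of the press, leading edge away from the robot.
- lug (a point): In the plate's red upright grip, 62 mm behind the plate's origin, 40 mm above its underside, axes as the plate. Flat-sided block, 14 mm thick (y), 32 long (x), 10 to 60 mm above the underside. When home it stands just in front of and under the press's head: a gripper pointing straight down hits the head, one leaning back 30 to 40 degrees towards the press's front clears it.
- gear: Bystander: dark steel gear wheel lying flat, diameter 96 mm, 40 mm high; origin under its centre.
- oil: Bystander: black oil bottle, diameter 70 mm, 170 mm high; origin under its centre.
- spanner: Bystander: steel spanner, 200 mm long along its x; origin under its middle.
- race: Bystander: steel bearing ring lying flat, diameter 80 mm, 20 mm high; origin under its centre.
- tray: Bystander: open steel parts tray, 120 x 170 x 35 mm; origin under its centre.
- grease: Bystander: grease tin with a yellow label, diameter 84 mm, 75 mm high; origin under its centre.
There are look-alikes about, which are no part of the job. What is meant by the bolster is not green or orange, and is the larger of those in its own colour.

How it is judged:
By the outcome, as a careful person would: the job done as asked, in the order asked, and still so for the second after the job is handed in, with the robot touching nothing.
It also fails if it takes over 72 s, if anything falls off the work surface, if the arm or the gripper's body presses on something with over 40 N, if the wrist force passes 120 N, or if a joint passes its speed limit or range.

ROBOT

A 7-joint arm with a two-finger parallel gripper is mounted at the origin on the work surface. World frame = base frame: x ahead of the robot, y to its left, z up, the work surface at z = 0. Lengths are in m, angles in degrees, forces in N, time in s.
With the tool pointing down it reaches from about 0.4 to 0.925 m from the base axis. Payload 4.1 kg.
Tool frame: the origin (TCP) lies at the very end of the fingers, on their centre line; the grasp point (between the pads) lies ctrl.grip_point_offset behind it (ctrl.grip_point_offset is the distance from the TCP to the grasp point, in m); x points along the fingers, z is the direction in which the jaws open and shut, and the axes are right-handed (so a half turn about x gives the same grasp; the last joint's range is limited). The gripper opens to 85 mm and grips with 20 to 120 N. Pads are 22 mm wide; open, the fingers measure 114 mm over their backs; the gripper's body (76 mm by 85 mm) begins 54 mm behind the grasp point. The pads swing forward as they close: fully open they stand 13 mm farther back than shut.
Start: joints at [-73.224, 22.827, 2.584, 88.041, -1.071, 69.15, -2.905], TCP at [0.248, 0.601, 0.231] pointing down, gripper open.
Joint ranges: [-161.44, 161.44], [-28.35, 127.94], [-78.24, 83.42], [0, 140.83], [-78.03, 258.03], [13.02, 114.36], [-168.23, 168.23]. Speed limits (degrees/s): [147.25, 147.25, 180, 180, 180, 180, 180].

INTERFACE

Orientations are given as [roll, pitch, yaw] about the fixed x, y, z axes, in that order (R = Rz(yaw) Ry(pitch) Rx(roll)).
In Python, from station import ctrl gives the robot as it stands.
- The arm moves only by the tool carry_out, never from a script. Its argument "commands" is one flat list of numbers, 6 for each row, row after row: the shift along the tool's x, y, z in mm, then the turn, a rotation vector about the tool's x, y, z in rad. A call has 1 to 5 rows; each row is the pose to reach, as a shift and turn from the pose measured when the call began, along the tool's axes at that moment; what a row does not reach only later rows make up. A row lasts 1/10 s, in which the tool goes at most 50 mm and 8.59 degrees, less where a joint would pass 70% of its speed; a pose out of reach is approached as far as the arm can. A call with a gripper value outside its range is refused whole. "fingers" is the finger opening in mm, from 0 to 85.4, set as the call begins (left out, the last holds). The fingers move at their own pace and stop on an object; "force" is the grip in N (left out, the last holds). Time passes only in rows, so rows that repeat a pose let the fingers close. It gives the time, the measured TCP pose, the force and the opening at its end, in the units of the state.
- ctrl.get_state(): the state, without advancing time (a new reading comes with each control period).
- ctrl.read_camera(name): name is "side" or "top"; returns a dict with "image" (400x640x3 uint8, red, green, blue), "fx", "fy", "cx", "cy" (pixels), "T" (4x4, takes a point from camera to world coordinates). Camera axes: x right, y up, looking along -z (the intrinsics and any distortion apply to the point x, -y, -z); pixel columns grow to the right and rows downward; lengths in m; the calibration is good to about 2 mm. A picture is of the moment at which its call begins. There is no depth.
- ctrl.sign_off(): hands the job in, once; it reports no verdict.
The state is a dict: "time_s": time; "q": joint angles; "dq": joint speeds; "tau": joint torques, N m; "position": TCP position; "tcp_rot": TCP orientation; "contact_force": force on the tool from outside, world axes, zero at the start; "moment": the same for the moment, N m; "finger_gap": finger opening in m.
Only numpy, scipy, OpenCV 4.12 (cv2) and the standard library are available. Lean on these libraries where they do the work, as an engineer would, in place of code of your own. Each camera call takes 0.05 s, during which the arm holds its last target.

## Working session

There is one attempt and no reset: what is moved stays moved. The work goes in short steps, Python scripts to look and compute and a tool call to move; the robot and the scene stay as the last step left them, time stands still between calls to the robot, and variables do not carry over. Pictures are saved under pics/ and viewed, and the job is handed in when it is done.

Besides the shell and the picture viewer there is one more tool, called by a JSON object that holds its "fn" and its "kwargs", one argument or row to a line. carry_out: Moves the arm, as the interface text tells. Its arguments: {"type":"object","properties":{"commands":{"type":"array","items":{"type":"number"}},"fingers":{"type":"number"},"force":{"type":"number"}},"required":["commands"]}

```bash
ls; mkdir -p pics; python3 - <<'E'
from station import ctrl
import cv2,json
print(ctrl.get_state(), ctrl.grip_point_offset)
for n in("side","top"):
    c=ctrl.read_camera(n)
    print(n,{k:c[k] for k in c if k!="image"})
    cv2.imwrite(f"pics/{n}0.png",c["image"][:,:,::-1])
E
```

```text
pics
{'time_s': 0.0, 'q': array([-73.2244026 ,  22.87274451,   2.57869492,  88.11410185,
        -1.07151076,  69.1508171 ,  -2.9059654 ]), 'dq': array([-0.01010701,  0.05958452, -0.05798275, -0.08604491, -0.0942186 ,
       -0.11090795,  0.0280707 ]), 'tau': array([ 3.16562191e-04, -4.75111341e+01,  1.36504322e+00, -2.54218984e+01,
        1.14480933e-02,  9.13429860e-03, -1.36331104e-05]), 'position': array([0.24791835, 0.60017116, 0.23025418]), 'tcp_rot': array([-176.37191096,   89.88646613, -108.81303376]), 'contact_force': array([ 0.08300037, -0.67643203,  0.0734046 ]), 'moment': array([-0.00643756,  0.01198863,  0.01756356]), 'finger_gap': 0.08575352069389136} 0.0187
side {'fx': 478.3004328994536, 'fy': 478.3004328994536, 'cx': 317.9428997078096, 'cy': 190.76496114058148, 'T': array([[-8.90902371e-01,  3.13051646e-01, -3.29076941e-01,
         1.40934609e-02],
       [-4.54193802e-01, -6.15608937e-01,  6.43998158e-01,
         1.08852903e+00],
       [-9.78022677e-04,  7.23204192e-01,  6.90633578e-01,
         1.31241766e+00],
       [ 0.00000000e+00,  0.00000000e+00,  0.00000000e+00,
         1.00000000e+00]])}
top {'fx': 386.0519109406605, 'fy': 386.0519109406605, 'cx': 316.3136585784378, 'cy': 200.0469714237304, 'T': array([[-3.50364947e-03,  9.96500361e-01, -8.35149933e-02,
         4.41085635e-01],
       [-9.99545781e-01, -9.90000591e-04,  3.01206047e-02,
         6.04470293e-02],
       [ 2.99325136e-02,  8.35825913e-02,  9.96051201e-01,
         1.33728041e+00],
       [ 0.00000000e+00,  0.00000000e+00,  0.00000000e+00,
         1.00000000e+00]])}
```

View pics/side0.png

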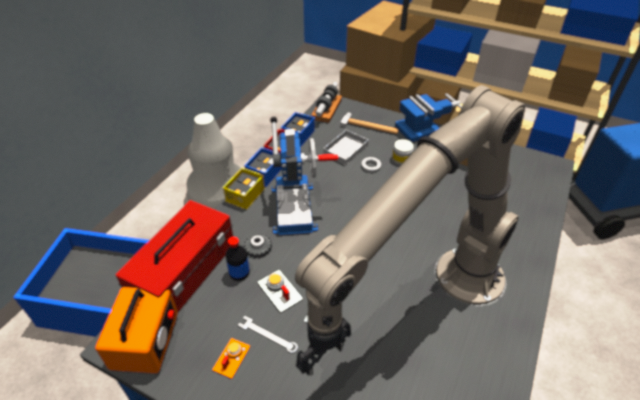

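View pics/top0.png

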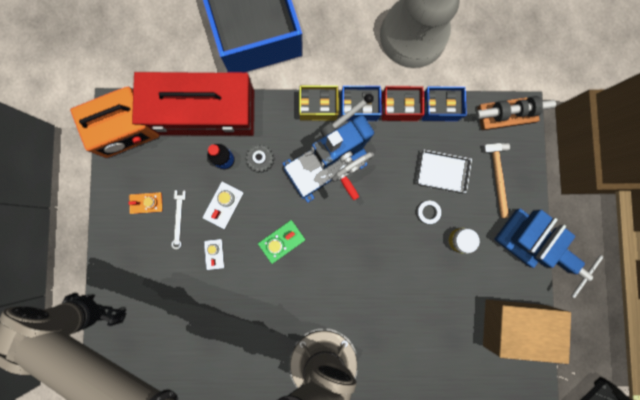

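```bash
cat > h.py <<'E'
import numpy as np, cv2
from scipy.spatial.transform import Rotation as R
from station import ctrl
def cam(n): return ctrl.read_camera(n)
def ray(c,u,v):
    d=np.array([(u-c["cx"])/c["fx"],-(v-c["cy"])/c["fy"],-1.0]); T=c["T"]
    return T[:3,3],T[:3,:3]@d
def onz(c,u,v,z):
    o,d=ray(c,u,v); return o+d*(z-o[2])/d[2]
def tri(c1,p1,c2,p2):
    o1,d1=ray(c1,*p1);o2,d2=ray(c2,*p2)
    s=np.linalg.lstsq(np.c_[d1,-d2],o2-o1,rcond=None)[0]
    a=o1+d1*s[0];b=o2+d2*s[1]; return (a+b)/2,np.linalg.norm(a-b)
def proj(c,p):
    T=c["T"];q=T[:3,:3].T@(np.asarray(p)-T[:3,3])
    return np.array([c["cx"]+c["fx"]*q[0]/-q[2],c["cy"]-c["fy"]*q[1]/-q[2]])
def crop(c,u0,v0,u1,v1,s,name):
    im=c["image"][v0:v1,u0:u1,::-1]
    cv2.imwrite("pics/"+name,cv2.resize(im,None,fx=s,fy=s,interpolation=cv2.INTER_CUBIC))
E
python3 - <<'E'
from h import *
t=cam("top");s=cam("side")
crop(t,195,175,255,220,12,"a_top.png");crop(s,250,260,310,315,10,"a_side.png")
crop(t,275,85,385,205,5,"b_top.png");crop(s,255,105,345,240,4,"b_side.png")
E
```

```text
(no output)
```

View pics/a_top.png

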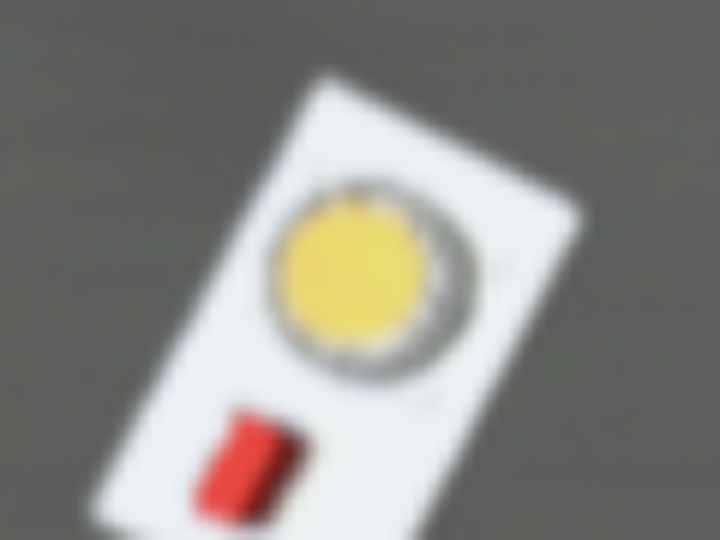

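View pics/a_side.png

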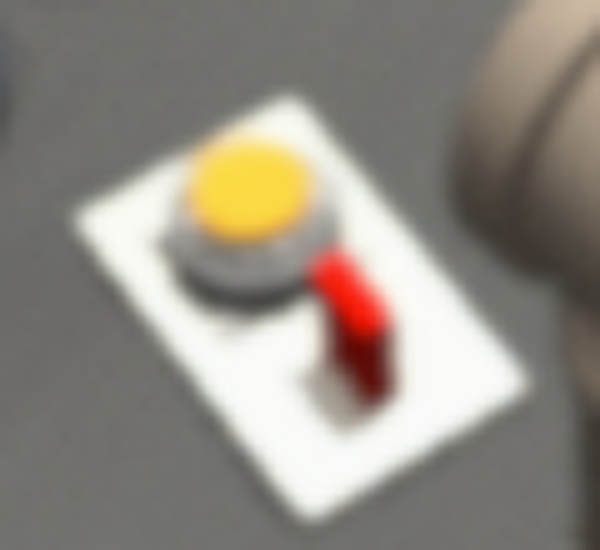

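View pics/b_top.png

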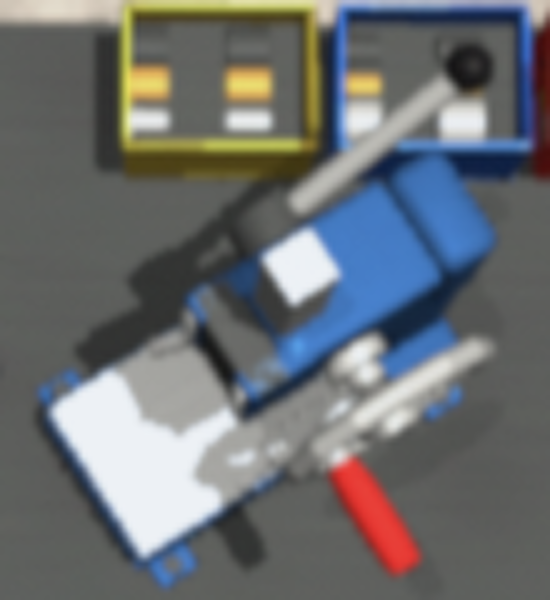

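View pics/b_side.png

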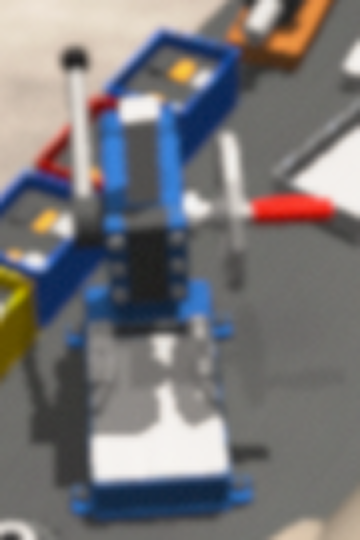

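```bash
cat > meas.py <<'E'
from h import *
def comps(m,lo=8):
    n,l,st,ce=cv2.connectedComponentsWithStats(m.astype(np.uint8))
    return [(st[i],ce[i],l==i) for i in range(1,n) if st[i][4]>=lo]
def masks(c):
    I=c["image"].astype(int);r,g,b=I[...,0],I[...,1],I[...,2]
    return dict(red=(r>120)&(g<90)&(b<90),brass=(r>170)&(g>140)&(b<140),white=(I.min(2)>150),blue=(b>100)&(b>r+50))
E
python3 - <<'E'
from meas import *
t=cam("top");s=cam("side")
for n,c in (("top",t),("side",s)):
    m=masks(c)
    for k in ("red","brass"):
        for st,ce,_ in comps(m[k]):
            if (n=="top" and 100<st[1] <300 and 180<st[0]<400) or(n=="side" and 240<st[0]<350 and 130<st[1]<320): print(n,k,st,ce.round(2), onz(c,*ce,0.044).round(4))
# plate outline
for n,c,box in (("top",t,(195,175,255,235)),("side",s,(250,255,310,318))):
    m=masks(c);w=(m["white"]|m["brass"]|m["red"]).astype(np.uint8)
    z=np.zeros_like(w);z[box[1]:box[3],box[0]:box[2]]=w[box[1]:box[3],box[0]:box[2]]
    cs,_=cv2.findContours(z,cv2.RETR_EXTERNAL,cv2.CHAIN_APPROX_NONE);k=max(cs,key=cv2.contourArea)[:,0,:]
    P=np.array([onz(c,u,v,0.01)[:2] for u,v in k])*1000
    r=cv2.minAreaRect(P.astype(np.float32)); print(n,r, cv2.boxPoints(r).round(1).tolist())
E
```

```text
top red [207 144  12  11 105] [212.65 149.13] [0.7222 0.3706 0.044 ]
top red [341 177  18  23 206] [349.84 188.07] [ 0.59   -0.0922  0.044 ]
top red [212 211   7   7  30] [215.27 213.83] [0.5038 0.3579 0.044 ]
top red [286 233   7   5  20] [288.95 234.95] [0.4329 0.1129 0.044 ]
top red [212 260   3   5  15] [213. 262.] [0.3452 0.3624 0.044 ]
top brass [316 113  18   2  36] [324.5 113.5] [ 0.8474 -0.0078  0.044 ]
top brass [219 192  11  11  93] [223.83 197.27] [0.5591 0.3305 0.044 ]
top brass [268 240  12  12  92] [273.77 245.72] [0.3975 0.1631 0.044 ]
top brass [208 245   9   8  49] [211.47 248.94] [0.3879 0.3682 0.044 ]
side red [264 138   9  11  33] [268.15 144.3 ] [ 0.9389 -0.254   0.044 ]
side red [318 153  21   7 109] [327.23 156.53] [ 0.6776 -0.295   0.044 ]
side red [281 286   8  11  37] [284.54 290.19] [0.5062 0.358  0.044 ]
side brass [264 136   9   8   9] [268.   139.11] [ 0.9583 -0.2847  0.044 ]
side brass [264 158   6   5  20] [266.1 160. ] [ 0.8921 -0.1609  0.044 ]
side brass [244 178   7   7  35] [247.14 181.09] [ 0.8911 -0.0173  0.044 ]
side brass [250 183   6   7  11] [252.27 186.18] [ 0.8573 -0.0017  0.044 ]
side brass [347 219   9   9   9] [351. 223.] [0.4368 0.0012 0.044 ]
side brass [310 270  18  12  21] [318.   276.38] [0.4362 0.2628 0.044 ]
side brass [269 274  12  11  98] [274.59 279.  ] [0.5561 0.3353 0.044 ]
top ((536.183837890625, 341.6453857421875), (86.57756042480469, 141.51197814941406), 63.04884719848633) [[453.5, 335.1000061035156], [579.5999755859375, 271.0], [618.9000244140625, 348.20001220703125], [492.70001220703125, 412.29998779296875]]
side ((535.652587890625, 343.2095642089844), (89.28330993652344, 145.6885223388672), 62.741355895996094) [[450.5, 336.8999938964844], [580.0, 270.20001220703125], [620.9000244140625, 349.5], [491.29998779296875, 416.29998779296875]]
```

```bash
python3 - <<'E'
from meas import *
t=cam("top");s=cam("side")
print("crank tri",tri(t,(349.84,188.07),s,(327.23,156.53)))
print("disc tri",tri(t,(223.83,197.27),s,(274.59,279.)))
print("lug tri",tri(t,(215.27,213.83),s,(284.54,290.19)))
crop(t,280,150,330,205,10,"c_top.png");crop(s,270,165,325,240,7,"c_side.png")
crop(t,315,125,345,155,18,"d_top.png");crop(s,265,120,320,185,8,"d_side.png")
E
```

```text
crank tri (array([ 0.56699277, -0.06706607,  0.2533216 ]), np.float64(0.0022804325234227203))
disc tri (array([0.55930936, 0.33162185, 0.03751022]), np.float64(0.0009155956018399196))
lug tri (array([0.50480375, 0.35811084, 0.04479358]), np.float64(0.0021855225908457335))
```

View pics/c_top.png

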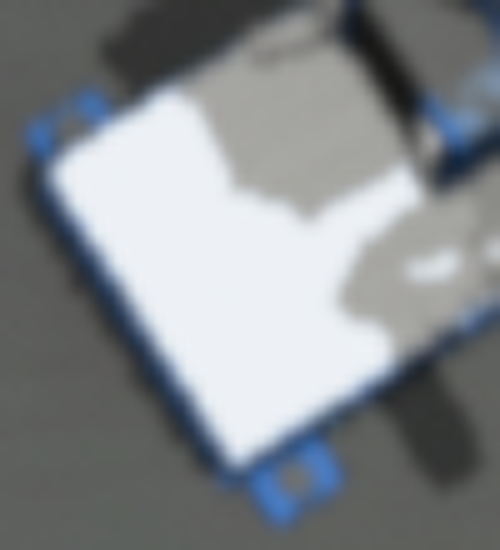

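View pics/c_side.png

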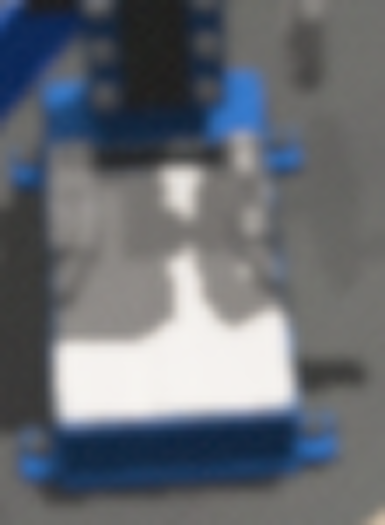

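View pics/d_top.png

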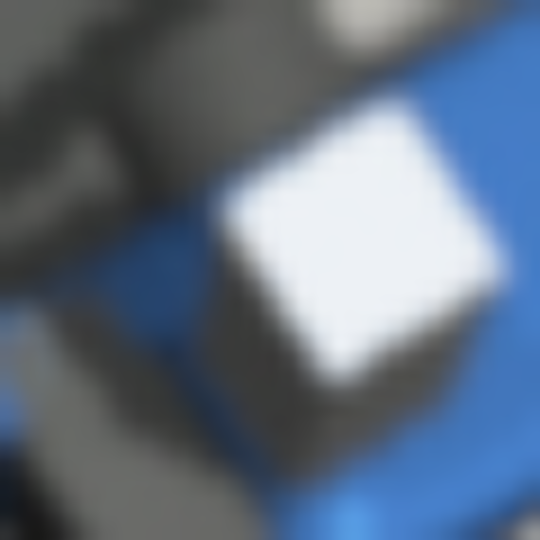

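View pics/d_side.png

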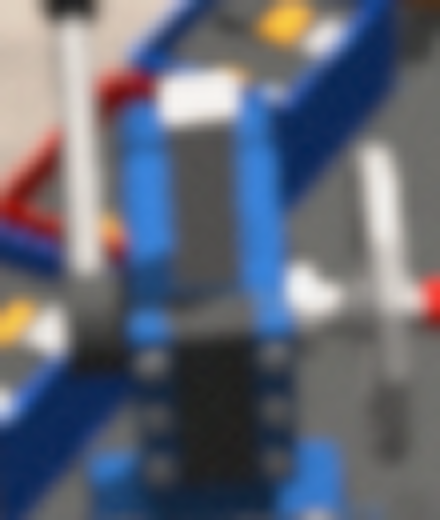

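```bash
python3 - <<'E'
from meas import *
t=cam("top");s=cam("side")
A=tri(t,(284.9,166.6),s,(277.5,224.1));B=tri(t,(302.6,196.0),s,(312.2,223.2));Rm=tri(t,(334.8,138.1),s,(289.5,131.7))
C=tri(t,(349.84,188.07),s,(327.23,156.53))
print(A,B,Rm)
for n,c,a,b,r in(("t",t,(284.9,166.6),(302.6,196.0),(334.8,138.1)),("s",s,(277.5,224.1),(312.2,223.2),(289.5,131.7))):
    a=onz(c,*a,.05);b=onz(c,*b,.05); print(n,a,b,np.linalg.norm(a-b),"yaw",np.degrees(np.arctan2(*(a-b)[1::-1]))-90)
    for z in(.34,.35,.36):print(onz(c,*r,z))
# blue base top front edge line fits
for n,c,box in(("top",t,(280,150,330,205)),("side",s,(272,200,320,240))):
    I=c["image"].astype(int).min(2)>185
    z=np.zeros(I.shape,np.uint8);z[box[1]:box[3],box[0]:box[2]]=I[box[1]:box[3],box[0]:box[2]]
    cs,_=cv2.findContours(z,cv2.RETR_EXTERNAL,cv2.CHAIN_APPROX_NONE);k=max(cs,key=cv2.contourArea)[:,0,:]
    P=np.array([onz(c,u,v,.05)[:2] for u,v in k])*1000
    # edge pts: project on yaw guesses
    for yaw in(-30,-32,-34,-28,-26):
        x=np.array([np.cos(np.radians(yaw)),np.sin(np.radians(yaw))]);y=np.array([-x[1],x[0]])
        print(n,yaw,"xmin",(P@x).min().round(1),"n within1.5",((P@x)<(P@x).min()+1.8).sum(),"ymin/max",(P@y).min().round(1),(P@y).max().round(1))
E
```

```text
(array([0.66454012, 0.12786315, 0.0481813 ]), np.float64(0.0046916160299169925)) (array([0.56145844, 0.0667456 , 0.04535606]), np.float64(0.00352710303969024)) (array([ 0.68547231, -0.01788207,  0.35251267]), np.float64(0.0005360832561436044))
t [0.66203193 0.12684472 0.05      ] [0.56265768 0.06739321 0.05      ] 0.11580035513955347 yaw -59.10966256144031
[ 0.68831907 -0.01897649  0.34      ]
[ 0.68584    -0.01818009  0.35      ]
[ 0.68336092 -0.01738369  0.36      ]
s [0.66593889 0.12983527 0.05      ] [0.55776789 0.06994733 0.05      ] 0.12364275080076866 yaw -61.02927180675721
[ 0.69450629 -0.03226177  0.34      ]
[ 0.68750916 -0.02073595  0.35      ]
[ 0.68051203 -0.00921013  0.36      ]
top -30 xmin 457.2 n within1.5 2 ymin/max 311.8 438.7
top -32 xmin 445.0 n within1.5 2 ymin/max 329.3 456.4
top -34 xmin 432.3 n within1.5 1 ymin/max 346.5 473.5
top -28 xmin 468.8 n within1.5 2 ymin/max 293.8 420.5
top -26 xmin 479.8 n within1.5 2 ymin/max 275.5 401.8
side -30 xmin 457.3 n within1.5 1 ymin/max 313.8 438.3
side -32 xmin 445.0 n within1.5 1 ymin/max 331.2 456.0
side -34 xmin 432.2 n within1.5 2 ymin/max 348.1 473.1
side -28 xmin 468.9 n within1.5 1 ymin/max 296.0 420.1
side -26 xmin 480.1 n within1.5 2 ymin/max 277.7 401.4
```

```bash
python3 - <<'E'
from meas import *
t=cam("top");s=cam("side")
def edge(c,a,b,z,thr=170,half=4,lo=.12,hi=.88,n=25):
    # subpixel threshold crossings along normals to the segment a-b
    a=np.array(a,float);b=np.array(b,float);d=(b-a)/np.linalg.norm(b-a);nn=np.array([-d[1],d[0]])
    g=c["image"].astype(np.float32).mean(2); out=[]
    for f in np.linspace(lo,hi,n):
        p=a+f*(b-a);o=np.arange(-half,half+.01,.1);q=p+o[:,None]*nn
        v=cv2.remap(g,q[:,0:1].astype(np.float32),q[:,1:2].astype(np.float32),cv2.INTER_LINEAR)[:,0]
        gr=np.abs(np.gradient(cv2.GaussianBlur(v[:,None],(1,9),0)[:,0]));w=gr**2;out.append(q[gr.argmax()])
    P=np.array([onz(c,u,v,z)[:2] for u,v in out])*1000
    vx,vy,x0,y0=cv2.fitLine(P.astype(np.float32),cv2.DIST_HUBER,0,.01,.01).ravel()
    res=np.std((P-[x0,y0])@[-vy,vx]); return np.array([x0,y0]),np.degrees(np.arctan2(vy,vx)),res
print("front t",edge(t,(284.9,166.6),(302.6,196.0),.05)); print("front s",edge(s,(277.5,224.1),(312.2,223.2),.05))
print("right t",edge(t,(303,196),(318,186.5),.05)); print("left t",edge(t,(285.5,166),(297.5,159.5),.05))
print("left s",edge(s,(277.5,224.1),(276.5,200),.05)); print("right s",edge(s,(312.2,223),(310,205),.05))
E
```

```text
front t (array([601.0669 ,  91.46771], dtype=float32), np.float32(32.29921), np.float64(0.4556006338624169))
front s (array([609.91736 , 101.023384], dtype=float32), np.float32(32.009758), np.float64(1.326787993370912))
right t (array([578.6978 ,  38.93515], dtype=float32), np.float32(-57.56479), np.float64(0.46849890609525396))
left t (array([680.1495  , 104.552246], dtype=float32), np.float32(-56.63009), np.float64(0.49464991093337873))
left s (array([698.94824,  75.28777], dtype=float32), np.float32(-58.32283), np.float64(0.851290704392983))
right s (array([583.4403 ,  32.47038], dtype=float32), np.float32(-54.837055), np.float64(0.9858935433653612))
```

```bash
cat >> h.py <<'E'
def pose():
    s=ctrl.get_state(); return np.array(s["position"]),R.from_euler("xyz",s["tcp_rot"],degrees=True),s
def frame(yaw,tilt,flip=1):
    # tool x = forward*sin(tilt)+down*cos(tilt); tool z = flip*left
    y=np.radians(yaw);a=np.radians(tilt)
    f=np.array([np.cos(y),np.sin(y),0]);l=np.array([-np.sin(y),np.cos(y),0])
    X=f*np.sin(a)-np.array([0,0,1])*np.cos(a);Z=flip*l;Y=np.cross(Z,X)
    return R.from_matrix(np.c_[X,Y,Z])
GO=0.0187
def plan(P,Rt,grasp=True):
    p,r,s=pose(); X=Rt.as_matrix()[:,0]; P=np.asarray(P)+(GO*X if grasp else 0)
    d=r.inv().apply(P-p)*1000; w=(r.inv()*Rt).as_rotvec()
    print("t",s["time_s"],"shift",d.round(1),"|",np.linalg.norm(d).round(1),"turn",w.round(3),np.degrees(np.linalg.norm(w)).round(1),"F",s["contact_force"].round(1),"gap",round(s["finger_gap"]*1000,1))
    return d,w
def where():
    p,r,s=pose();X=r.as_matrix()[:,0];print("t",s["time_s"],"grasp",(p-0+ -GO*X).round(4),"X",X.round(3),"Z",r.as_matrix()[:,2].round(3),"F",s["contact_force"].round(1),"M",s["moment"].round(2),"gap",round(s["finger_gap"]*1000,1),"q",s["q"].round(0))
E
python3 - <<'E'
from h import *
for f in(1,-1):
    plan([.5032,.3595,.16],frame(-27.1,35,f))
    plan([.45,.387,.16],frame(-27.1,35,f))
where()
E
```

```text
t 0.6 shift [  86.6 -338.5 -126.5] | 371.6 turn [ 0.079  0.025 -0.611] 35.3 F [ 0.3  0.7 -0.7] gap 85.3
t 0.6 shift [  86.7 -278.8 -121.4] | 316.2 turn [ 0.079  0.025 -0.611] 35.3 F [ 0.3  0.7 -0.7] gap 85.3
t 0.6 shift [  86.6 -338.5 -126.5] | 371.6 turn [-2.922  0.921  0.038] 175.6 F [ 0.3  0.7 -0.7] gap 85.3
t 0.6 shift [  86.7 -278.8 -121.4] | 316.2 turn [-2.922  0.921  0.038] 175.6 F [ 0.3  0.7 -0.7] gap 85.3
t 0.6 grasp [0.2482 0.6008 0.2501] X [ 0.  0. -1.] Z [0.382 0.924 0.   ] F [ 0.3  0.7 -0.7] M [0.02 0.01 0.03] gap 85.3 q [-73.  23.   3.  88.  -1.  69.  -3.]
```

{"fn": "carry_out", "kwargs": {
  "commands": [0,-35,-12,0.008,0.003,-0.06,5,-75,-25,0.016,0.005,-0.12,10,-115,-40,0.024,0.008,-0.18,15,-155,-55,0.032,0.01,-0.24,20,-195,-72,0.04,0.013,-0.3],
  "fingers": 85
}}

```text
time_s: 1.1
position: [0.4021, 0.459, 0.2116]
tcp_rot: [-91.1, 72.7, -25.9]
contact_force: [0.9, -0.4, -0.4]
finger_gap: 0.0852
```

```bash
python3 - <<'E'
from h import *
where();plan([.5032,.3595,.12],frame(-27.1,35))
E
```

```text
t 1.1 grasp [0.3971 0.4614 0.2294] X [ 0.268 -0.13  -0.955] Z [ 0.42   0.908 -0.006] F [ 0.9 -0.4 -0.4] M [0.13 0.21 0.02] gap 85.2 q [-71.  19.  10.  99.  16.  62.  -3.]
t 1.1 shift [ 145.3 -105.8  -47.7] | 185.9 turn [ 0.039  0.013 -0.308] 17.8 F [ 0.9 -0.4 -0.4] gap 85.2
```

{"fn": "carry_out", "kwargs": {
  "commands": [29,-21,-10,0.008,0.003,-0.062,58,-42,-19,0.016,0.005,-0.124,87,-63,-29,0.024,0.008,-0.186,116,-85,-38,0.032,0.01,-0.248,145,-106,-48,0.04,0.013,-0.308]
}}

```text
time_s: 1.6
position: [0.5136, 0.3541, 0.1048]
tcp_rot: [-89.8, 54.9, -27.0]
contact_force: [0.5, 0.1, -0.2]
finger_gap: 0.0848
```

```bash
python3 - <<'E'
from h import *
where();plan([.5032,.3595,.04],frame(-27.1,35))
t=cam("top");s=cam("side");crop(t,180,170,280,240,7,"e_top.png");crop(s,240,240,340,320,7,"e_side.png")
E
```

```text
t 1.6 grasp [0.504  0.3589 0.1201] X [ 0.512 -0.261 -0.818] Z [0.457 0.89  0.002] F [ 0.5  0.1 -0.2] M [0.25 0.52 0.03] gap 84.8 q [-73.  27.  20. 111.  38.  44. -20.]
t 1.6 shift [65.  46.9 -0.1] | 80.1 turn [-0.002  0.001  0.001] 0.2 F [ 0.5  0.1 -0.2] gap 84.8
```

View pics/e_top.png

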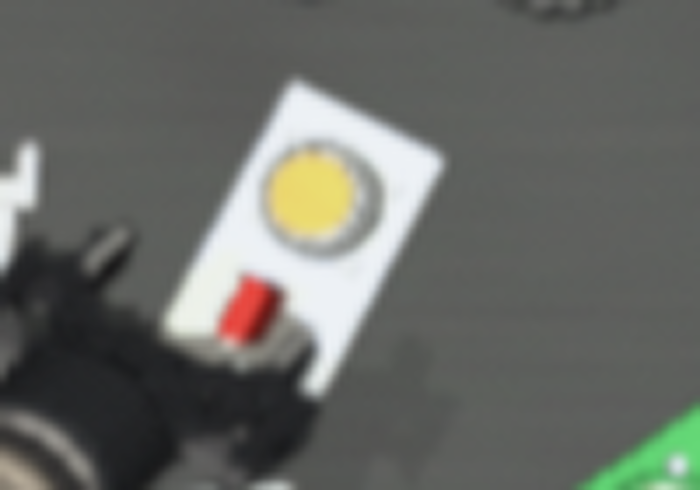

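View pics/e_side.png

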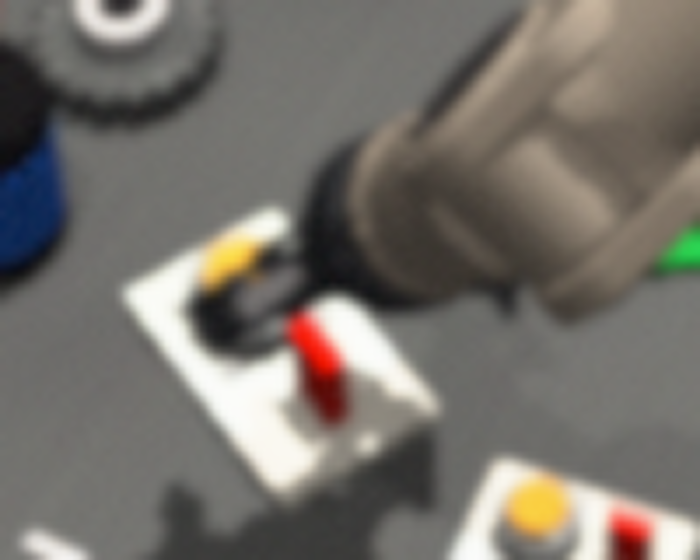

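{"fn": "carry_out", "kwargs": {
  "commands": [13,9.4,0,0,0,0,27,19,0,0,0,0,42,30,0,0,0,0,56,40,0,0,0,0,65,47,0,0,0,0]
}}

```text
time_s: 2.2
position: [0.5106, 0.3501, 0.021]
tcp_rot: [-90.8, 55.0, -28.0]
contact_force: [0.2, -1.3, 0.2]
finger_gap: 0.0849
```

{"fn": "carry_out", "kwargs": {
  "commands": [0,0,0,0,0,0,0,0,0,0,0,0,0,0,0,0,0,0,0,0,0,0,0,0,0,0,0,0,0,0],
  "fingers": 5,
  "force": 80
}}

```text
time_s: 2.7
position: [0.5114, 0.3519, 0.0221]
tcp_rot: [-90.4, 55.0, -27.6]
contact_force: [0.7, 1.5, 2.0]
finger_gap: 0.0129
```

```bash
python3 - <<'E'
from h import *
where()
t=cam("top");s=cam("side");crop(t,180,170,280,240,7,"f_top.png");crop(s,240,240,340,320,7,"f_side.png")
E
```

```text
t 2.7 grasp [0.5019 0.3568 0.0374] X [ 0.508 -0.266 -0.819] Z [ 0.458  0.889 -0.004] F [0.7 1.5 2. ] M [ 0.4   0.44 -0.13] gap 12.9 q [-73.  36.  21. 113.  40.  36. -27.]
```

View pics/f_side.png

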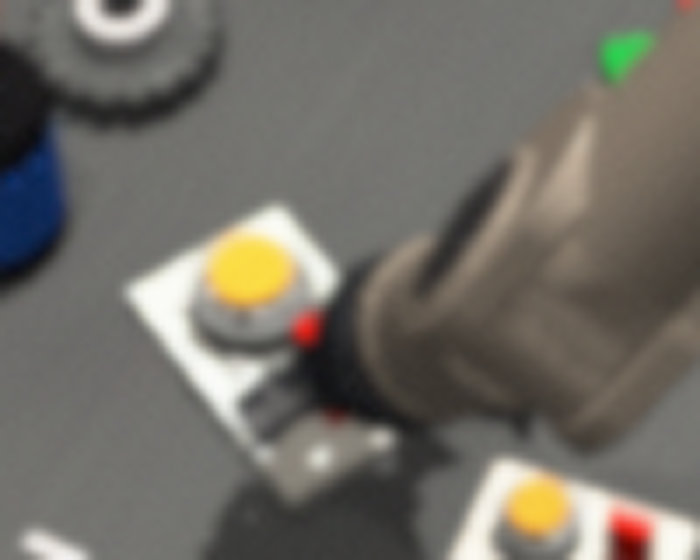

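```bash
python3 - <<'E'
from h import *
plan([.5019,.3568,.10],frame(-27.3,35));plan([.591,.1317,.13],frame(-57.7,35))
E
```

```text
t 2.8 shift [-51.3 -36.   -0.2] | 62.6 turn [ 0.003 -0.004  0.   ] 0.3 F [0.4 1.7 3.5] gap 12.8
t 2.8 shift [  28.6 -200.9 -164.9] | 261.5 turn [0.437 0.301 0.002] 30.4 F [0.4 1.7 3.5] gap 12.8
```

{"fn": "carry_out", "kwargs": {
  "commands": [-7,-5,0,0,0,0,-18,-13,0,0,0,0,-30,-22,0,0,0,0,-42,-30,0,0,0,0,-51,-36,0,0,0,0],
  "force": 110
}}

```text
time_s: 3.3
position: [0.5119, 0.3518, 0.0862]
tcp_rot: [-90.3, 55.0, -27.6]
contact_force: [0.0, 0.6, -6.9]
finger_gap: 0.0129
```

```bash
python3 - <<'E'
from h import *
where()
plan([.591,.1317,.13],frame(-57.7,35))
s=cam("side");crop(s,240,220,340,300,7,"g_side.png")
E
```

```text
t 3.3 grasp [0.5024 0.3567 0.1015] X [ 0.508 -0.266 -0.819] Z [ 0.46   0.888 -0.003] F [ 0.   0.6 -6.9] M [0.79 1.49 0.04] gap 12.9 q [-73.  29.  20. 112.  38.  43. -22.]
t 3.3 shift [  80.7 -164.  -164.6] | 246.0 turn [0.436 0.301 0.001] 30.3 F [ 0.   0.6 -6.9] gap 12.9
```

View pics/g_side.png

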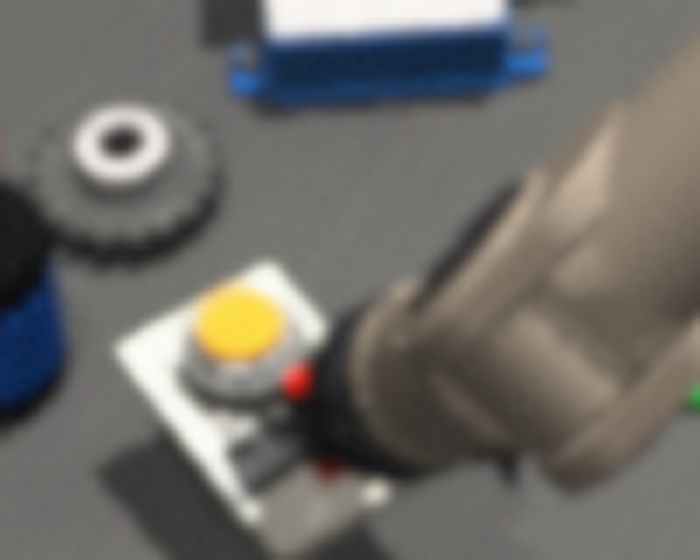

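{"fn": "carry_out", "kwargs": {
  "commands": [4,-14,-14,0.04,0.028,0,11,-30,-30,0.087,0.06,0,20,-49,-49,0.13,0.09,0,30,-68,-68,0.175,0.12,0,40,-87,-87,0.22,0.15,0]
}}

```text
time_s: 3.85
position: [0.557, 0.2275, 0.1051]
tcp_rot: [-89.9, 54.9, -42.9]
contact_force: [0.7, 0.9, -6.6]
finger_gap: 0.0124
```

```bash
python3 - <<'E'
from h import *
where()
plan([.591,.1317,.13],frame(-57.7,35))
E
```

```text
t 3.85 grasp [0.5492 0.2349 0.1204] X [ 0.421 -0.392 -0.818] Z [0.682 0.731 0.001] F [ 0.7  0.9 -6.6] M [1.14 1.2  0.02] gap 12.4 q [-65.  27.  25. 112.  35.  45. -21.]
t 3.85 shift [ 50.  -87.8 -49.6] | 112.6 turn [0.209 0.148 0.001] 14.7 F [ 0.7  0.9 -6.6] gap 12.4
```

{"fn": "carry_out", "kwargs": {
  "commands": [10,-18,-10,0.042,0.03,0,22,-38,-22,0.09,0.062,0,34,-60,-34,0.14,0.098,0,44,-78,-44,0.185,0.13,0,50,-88,-50,0.209,0.148,0]
}}

```text
time_s: 4.35
position: [0.597, 0.1163, 0.1153]
tcp_rot: [-90.2, 54.8, -58.4]
contact_force: [0.6, -1.0, -6.4]
finger_gap: 0.0129
```

```bash
python3 - <<'E'
from h import *
where()
plan([.591,.1317,.0975],frame(-57.7,35))
t=cam("top");s=cam("side");crop(t,260,120,370,215,7,"h_top.png");crop(s,250,150,350,250,6,"h_side.png")
E
```

```text
t 4.35 grasp [0.5914 0.1255 0.1305] X [ 0.302 -0.491 -0.817] Z [ 0.85   0.526 -0.002] F [ 0.6 -1.  -6.4] M [1.32 0.91 0.  ] gap 12.9 q [-56.  29.  29. 109.  30.  48. -20.]
t 4.35 shift [23.8 23.6  3.1] | 33.7 turn [-0.007 -0.007  0.004] 0.6 F [ 0.6 -1.  -6.4] gap 12.9
```

View pics/h_side.png

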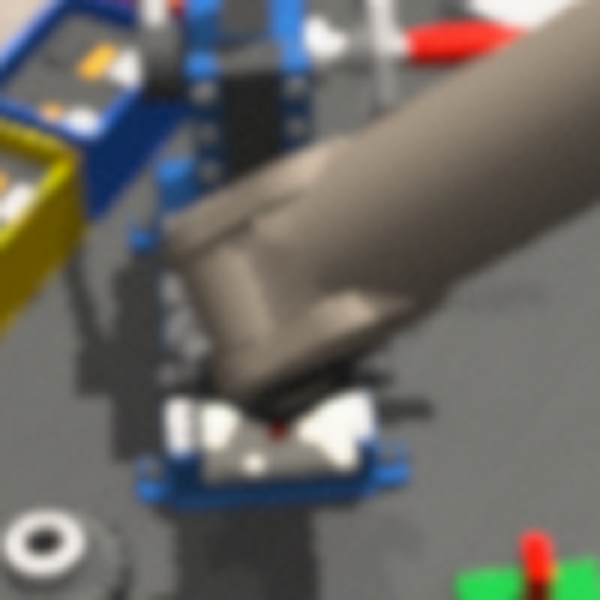

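View pics/h_top.png

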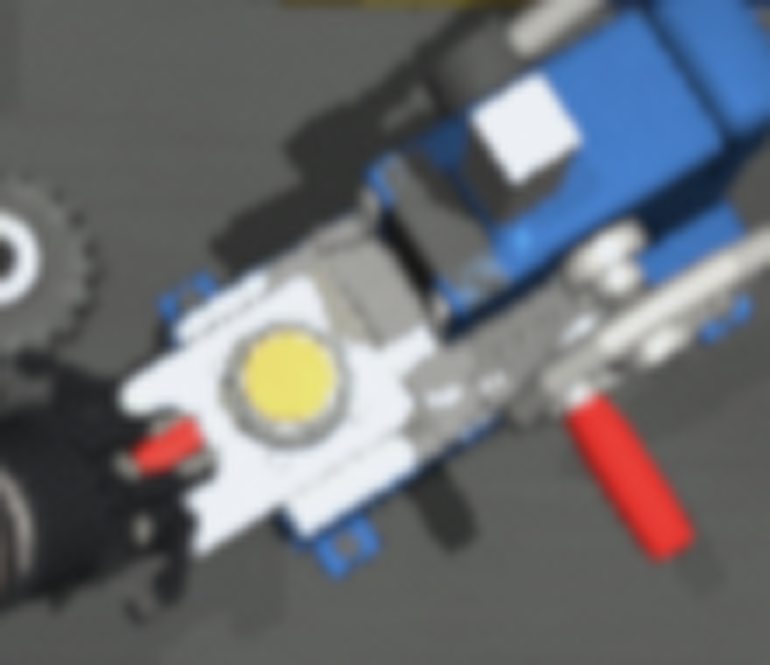

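```bash
python3 - <<'E'
from meas import *
t=cam("top");m=masks(t)
for st,ce,_ in comps(m["brass"],60):
    if 280<ce[0]<330: print(ce,[onz(t,*ce,z).round(4) for z in (.13,.137,.144)])
where()
print("press coords disc/grasp")
x=np.array([.534,-.845]);y=np.array([.845,.534]);h=np.array([.6855,-.0179])
for st,ce,_ in comps(m["brass"],60):
    if 280<ce[0]<330:
        d=onz(t,*ce,.137)[:2]-h;print("disc",d@x,d@y)
g=pose()[0]-GO*pose()[1].as_matrix()[:,0];print("grasp",(g[:2]-h)@x,(g[:2]-h)@y)
E
```

```text
[308.78195489  93.39849624] [array([0.8861, 0.0469, 0.13  ]), array([0.8835, 0.047 , 0.137 ]), array([0.881 , 0.0471, 0.144 ])]
[300.04807692 173.53846154] [array([0.6263, 0.075 , 0.13  ]), array([0.6252, 0.0749, 0.137 ]), array([0.6241, 0.0748, 0.144 ])]
t 4.5 grasp [0.5908 0.1294 0.1298] X [ 0.305 -0.487 -0.818] Z [ 0.847  0.532 -0.   ] F [-0.6  0.1 -7.2] M [ 1.49  0.92 -0.01] gap 12.8 q [-56.  29.  29. 109.  30.  48. -20.]
press coords disc/grasp
disc 0.05089680012342814 0.20200604548294177
disc -0.11060932219983698 -0.0014201055795924056
grasp -0.17500972494713124 -0.0013429844211499465
```

```bash
python3 - <<'E'
from h import *
plan([.5920,.1300,.0890],frame(-57.7,35))
E
```

```text
t 4.5 shift [33.5 23.4  1.4] | 40.9 turn [-0.002 -0.002  0.002] 0.2 F [-0.6  0.1 -7.2] gap 12.8
```

{"fn": "carry_out", "kwargs": {
  "commands": [8,6,0.5,0,0,0,17,12,1,0,0,0,25,17.5,1.4,0,0,0,31,21.7,1.4,0,0,0,33.5,23.4,1.4,0,0,0]
}}

```text
time_s: 5.0
position: [0.5969, 0.1212, 0.0722]
tcp_rot: [-90.3, 54.9, -58.0]
contact_force: [-1.8, 1.5, -2.4]
finger_gap: 0.0128
```

```bash
python3 - <<'E'
from h import *
where()
plan([.5920,.1300,.0870],frame(-57.7,35))
s=cam("side");t=cam("top");crop(s,260,200,330,240,10,"i_side.png");crop(t,260,130,350,205,8,"i_top.png")
E
```

```text
t 5.0 grasp [0.5912 0.1303 0.0875] X [ 0.304 -0.488 -0.818] Z [ 0.846  0.533 -0.003] F [-1.8  1.5 -2.4] M [ 1.1   0.72 -0.13] gap 12.8 q [-56.  33.  28. 110.  30.  44. -22.]
t 5.0 shift [ 0.8 -0.2  0.5] | 1.0 turn [-0.    -0.003  0.002] 0.2 F [-1.8  1.5 -2.4] gap 12.8
```

View pics/i_side.png

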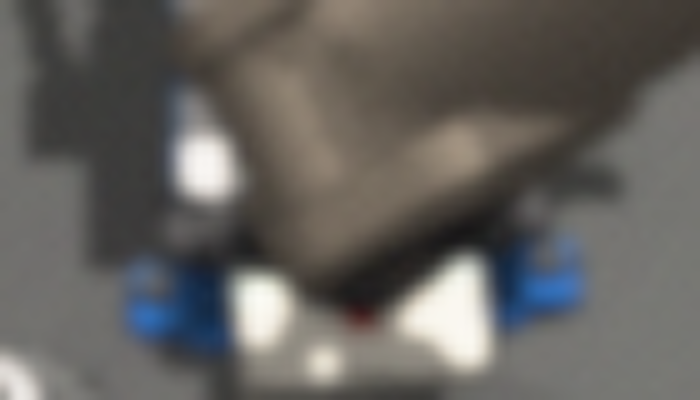

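View pics/i_top.png

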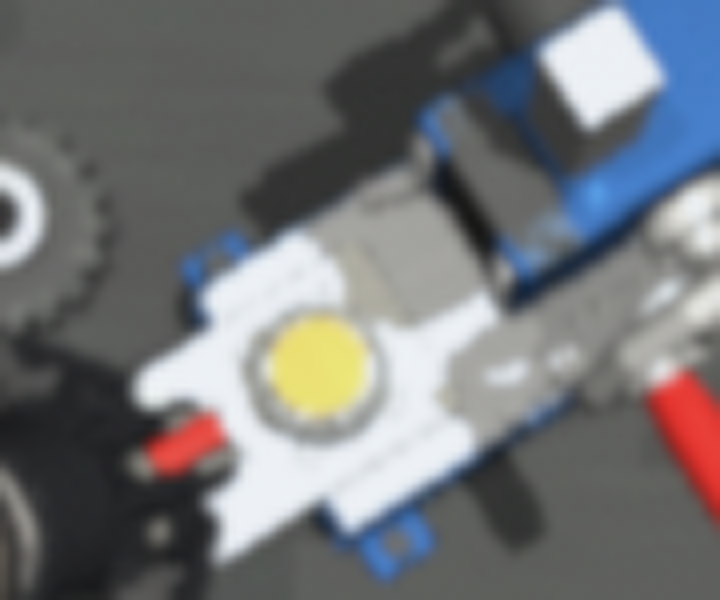

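```bash
python3 - <<'E'
from h import *
x=np.array([.534,-.845]);h=np.array([.6855,-.0179])
for a in(-.175,-.135,-.105,-.062): plan([*(h+a*x),.0875],frame(-57.7,35))
E
```

```text
t 5.1 shift [0.9 0.4 0.1] | 1.0 turn [-0.001 -0.003  0.002] 0.2 F [ 0.2 -0.2 -6.5] gap 12.7
t 5.1 shift [ 23.9 -32.3   0.2] | 40.2 turn [-0.001 -0.003  0.002] 0.2 F [ 0.2 -0.2 -6.5] gap 12.7
t 5.1 shift [ 41.2 -56.9   0.3] | 70.2 turn [-0.001 -0.003  0.002] 0.2 F [ 0.2 -0.2 -6.5] gap 12.7
t 5.1 shift [ 65.9 -92.    0.4] | 113.2 turn [-0.001 -0.003  0.002] 0.2 F [ 0.2 -0.2 -6.5] gap 12.7
```

{"fn": "carry_out", "kwargs": {
  "commands": [5,-6.5,0,0,0,0,11.5,-15.5,0,0,0,0,18,-25,0,0,0,0,22,-30,0,0,0,0,24,-32.5,0,0,0,0]
}}

```text
time_s: 5.6
position: [0.6194, 0.0847, 0.0725]
tcp_rot: [-90.1, 54.8, -58.1]
contact_force: [-0.4, -0.4, -6.9]
finger_gap: 0.0128
```

```bash
cat >> h.py <<'E'
def prs():
    p,r,s=pose();g=p-GO*r.as_matrix()[:,0];x=np.array([.534,-.845]);y=np.array([.845,.534]);h=np.array([.6855,-.0179]);f=s["contact_force"]
    print("grasp press",(1000*(g[:2]-h)@x).round(1),(1000*(g[:2]-h)@y).round(1),(g[2]*1000).round(1),"Fpress",(f[:2]@x).round(1),(f[:2]@y).round(1),f[2].round(1))
E
python3 - <<'E'
from h import *
where();prs()
x=np.array([.534,-.845]);h=np.array([.6855,-.0179])
for a in(-.105,-.062): plan([*(h+a*x),.0872],frame(-57.7,35))
t=cam("top");crop(t,260,130,350,205,8,"j_top.png");prs()
E
```

```text
t 5.6 grasp [0.6137 0.0938 0.0878] X [ 0.304 -0.489 -0.818] Z [ 0.848  0.53  -0.001] F [-0.4 -0.4 -6.9] M [ 1.39  0.87 -0.02] gap 12.8 q [-52.  33.  29. 110.  30.  42. -19.]
grasp press -132.7 -1.0 87.8 Fpress 0.1 -0.6 -6.9
t 5.6 shift [ 16.5 -22.3   1.2] | 27.8 turn [-0.004 -0.004  0.003] 0.4 F [-0.4 -0.4 -6.9] gap 12.8
t 5.6 shift [ 41.3 -57.5   1.4] | 70.8 turn [-0.004 -0.004  0.003] 0.4 F [-0.4 -0.4 -6.9] gap 12.8
grasp press -132.9 -0.8 87.7 Fpress -0.1 -0.1 -6.0
```

View pics/j_top.png

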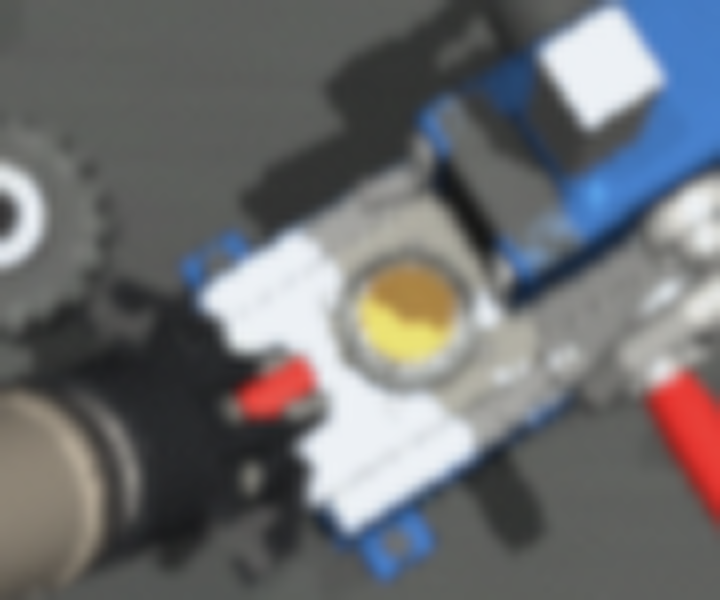

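{"fn": "carry_out", "kwargs": {
  "commands": [4.5,-6,0.5,0,0,0,10,-13.5,1,0,0,0,16,-22,1.2,0,0,0,21,-29,1.3,0,0,0,24,-33,1.3,0,0,0]
}}

```text
time_s: 6.15
position: [0.6428, 0.0495, 0.0722]
tcp_rot: [-90.1, 54.8, -58.2]
contact_force: [-2.6, 1.3, -0.1]
finger_gap: 0.0129
```

```bash
python3 - <<'E'
from h import *
where();prs()
x=np.array([.534,-.845]);h=np.array([.6855,-.0179])
for a in(-.07,-.062): plan([*(h+a*x),.0875],frame(-57.7,35))
t=cam("top");crop(t,260,130,350,205,8,"k_top.png");prs()
E
```

```text
t 6.15 grasp [0.6371 0.0586 0.0875] X [ 0.304 -0.49  -0.817] Z [ 0.849  0.529 -0.001] F [-2.6  1.3 -0.1] M [ 1.12  0.8  -0.17] gap 12.9 q [-48.  34.  29. 109.  31.  39. -16.]
grasp press -90.5 -0.0 87.5 Fpress -2.4 -1.5 -0.1
t 6.15 shift [ 11.8 -16.7   0.2] | 20.5 turn [-0.004 -0.005  0.003] 0.4 F [-2.6  1.3 -0.1] gap 12.9
t 6.15 shift [ 16.5 -23.3   0.3] | 28.5 turn [-0.004 -0.005  0.003] 0.4 F [-2.6  1.3 -0.1] gap 12.9
grasp press -89.9 -0.2 87.5 Fpress 0.8 0.3 -6.6
```

View pics/k_top.png

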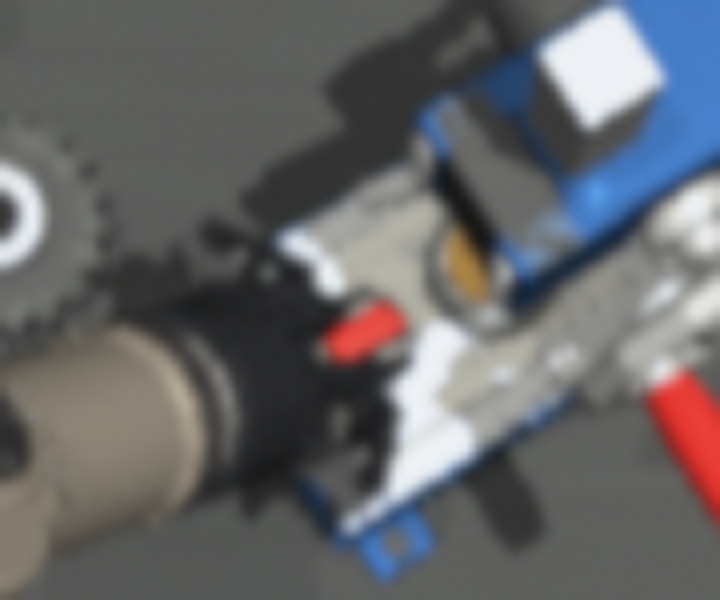

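{"fn": "carry_out", "kwargs": {
  "commands": [3,-4,0,0,0,0,6.5,-9,0,0,0,0,9.5,-13,0,0,0,0,11.5,-16,0,0,0,0,12.5,-18,0,0,0,0]
}}

```text
time_s: 6.7
position: [0.6545, 0.0298, 0.0722]
tcp_rot: [-90.1, 54.8, -58.2]
contact_force: [-1.0, 1.0, -4.9]
finger_gap: 0.0127
```

```bash
python3 - <<'E'
from h import *
where();prs()
x=np.array([.534,-.845]);h=np.array([.6855,-.0179])
for a in(-.062,-.057): plan([*(h+a*x),.0875],frame(-57.7,35))
E
```

```text
t 6.7 grasp [0.6488 0.039  0.0875] X [ 0.304 -0.49  -0.817] Z [ 0.849  0.528 -0.001] F [-1.   1.  -4.9] M [1.35 0.73 0.02] gap 12.7 q [-46.  35.  29. 108.  31.  38. -14.]
grasp press -67.6 -0.6 87.5 Fpress -1.4 -0.3 -4.9
t 6.7 shift [ 3.3 -4.6  0.8] | 5.7 turn [-0.005 -0.005  0.004] 0.5 F [-1.   1.  -4.9] gap 12.7
t 6.7 shift [ 6.2 -8.6  0.8] | 10.6 turn [-0.005 -0.005  0.004] 0.5 F [-1.   1.  -4.9] gap 12.7
```

{"fn": "carry_out", "kwargs": {
  "commands": [0.8,-1,0,0,0,0,1.5,-2,0,0,0,0,2.3,-3,0,0,0,0,3,-4,0,0,0,0,3.5,-4.8,0,0,0,0]
}}

```text
time_s: 7.2
position: [0.6575, 0.0257, 0.0722]
tcp_rot: [-90.1, 54.8, -58.2]
contact_force: [-6.2, 6.5, 3.6]
finger_gap: 0.0128
```

```bash
python3 - <<'E'
from h import *
where();prs()
E
```

```text
t 7.2 grasp [0.6518 0.0349 0.0875] X [ 0.303 -0.489 -0.818] Z [ 0.849  0.528 -0.001] F [-6.2  6.5  3.6] M [ 1.32  1.22 -0.31] gap 12.8 q [-45.  35.  29. 108.  31.  38. -14.]
grasp press -62.6 -0.3 87.5 Fpress -8.8 -1.8 3.6
```

{"fn": "carry_out", "kwargs": {
  "commands": [0.6,-0.8,0,0,0,0,1.1,-1.6,0,0,0,0,1.7,-2.4,0,0,0,0,1.7,-2.4,0,0,0,0]
}}

```text
time_s: 7.6
position: [0.6576, 0.0258, 0.0721]
tcp_rot: [-90.2, 55.0, -58.3]
contact_force: [-11.4, 9.1, 7.9]
finger_gap: 0.0129
```

```bash
python3 - <<'E'
from h import *
where();prs()
t=cam("top");s=cam("side");crop(t,260,130,350,205,8,"l_top.png");crop(s,250,150,350,250,6,"l_side.png");prs()
E
```

```text
t 7.6 grasp [0.652  0.0349 0.0875] X [ 0.302 -0.488 -0.819] Z [ 0.849  0.528 -0.002] F [-11.4   9.1   7.9] M [ 1.13  1.65 -0.79] gap 12.9 q [-45.  35.  29. 108.  31.  38. -13.]
grasp press -62.5 -0.1 87.5 Fpress -13.8 -4.7 7.9
grasp press -62.6 -0.1 87.4 Fpress -13.2 -6.0 8.4
```

View pics/l_top.png

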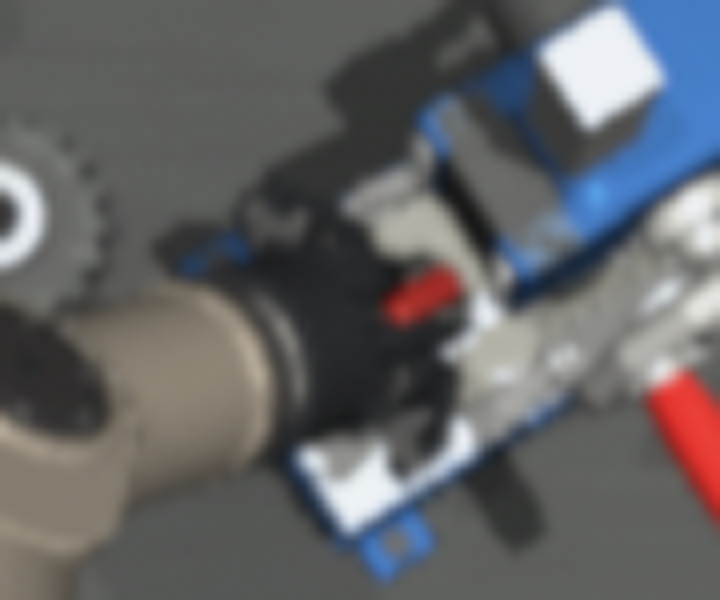

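View pics/l_side.png

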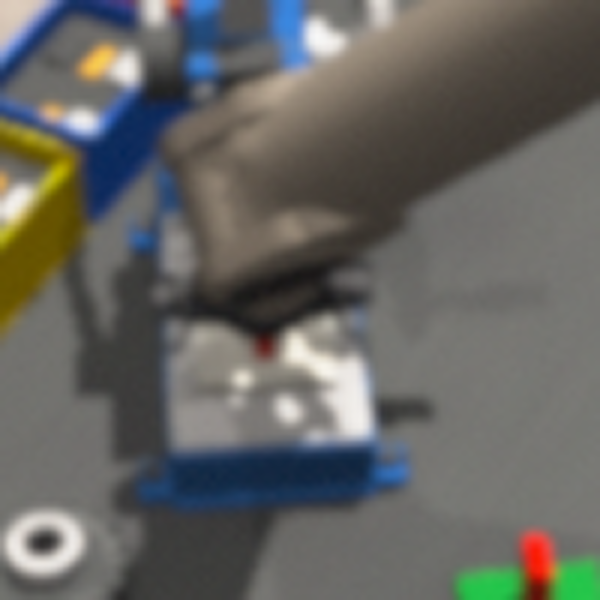

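{"fn": "carry_out", "kwargs": {
  "commands": [-0.6,0.8,0,0,0,0,-0.6,0.8,0,0,0,0,-0.6,0.8,0,0,0,0,-0.6,0.8,0,0,0,0],
  "fingers": 30
}}

```text
time_s: 8.1
position: [0.6574, 0.0256, 0.0725]
tcp_rot: [-90.2, 54.9, -58.3]
contact_force: [-0.2, 0.2, -0.2]
finger_gap: 0.0296
```

```bash
python3 - <<'E'
from h import *
where();prs()
E
```

```text
t 8.1 grasp [0.6518 0.0348 0.0878] X [ 0.302 -0.489 -0.818] Z [ 0.849  0.528 -0.002] F [-0.2  0.2 -0.2] M [ 0.51  0.33 -0.02] gap 29.6 q [-45.  35.  29. 108.  31.  38. -14.]
grasp press -62.5 -0.3 87.8 Fpress -0.2 -0.1 -0.2
```

{"fn": "carry_out", "kwargs": {
  "commands": [-10,0,0,0,0,0,-30,0,0,0,0,0,-55,0,0,0,0,0,-85,0,0,0,0,0,-120,0,0,0,0,0]
}}

```text
time_s: 8.6
position: [0.6204, 0.0839, 0.1718]
tcp_rot: [-90.3, 54.9, -58.5]
contact_force: [-0.4, 0.7, 0.1]
finger_gap: 0.0298
```

```bash
python3 - <<'E'
from meas import *
where();prs()
t=cam("top");s=cam("side");crop(t,260,100,380,210,6,"m_top.png");crop(s,250,105,350,250,5,"m_side.png")
for n,c in(("t",t),("s",s)):
    for st,ce,_ in comps(masks(c)["red"],20):
        print(n,st,ce.round(1))
E
```

```text
t 8.6 grasp [0.6148 0.0931 0.1871] X [ 0.301 -0.49  -0.818] Z [ 0.85   0.526 -0.003] F [-0.4  0.7  0.1] M [0.56 0.3  0.03] gap 29.8 q [-53.  25.  29. 106.  30.  52. -13.]
grasp press -131.6 -0.5 187.1 Fpress -0.8 -0.0 0.1
t [  89   72  160   79 5694] [189.4  99. ]
t [385  87  39  28 169] [405.3 101.8]
t [ 87 111  37  16  74] [104.3 117. ]
t [133 137   7   5  30] [135.8 138.9]
t [207 144  12  11 104] [212.7 149.1]
t [309 164   9   8  35] [312.4 167.3]
t [341 177  18  23 206] [349.8 188.1]
t [128 201  12   4  39] [132.9 202.6]
t [285 232   8   6  27] [288.8 234.7]
s [264 138   9  11  34] [268.1 144.3]
s [  96  200  134  155 4962] [169.7 254.2]
s [227 235  12  11  96] [232.6 240.5]
s [337 239   5   9  34] [338.9 242.8]
s [167 310   8   8  47] [170.6 313.3]
s [327 313   6   5  20] [329.4 315. ]
s [222 356  13  14  67] [225.9 361.2]
```

View pics/m_top.png

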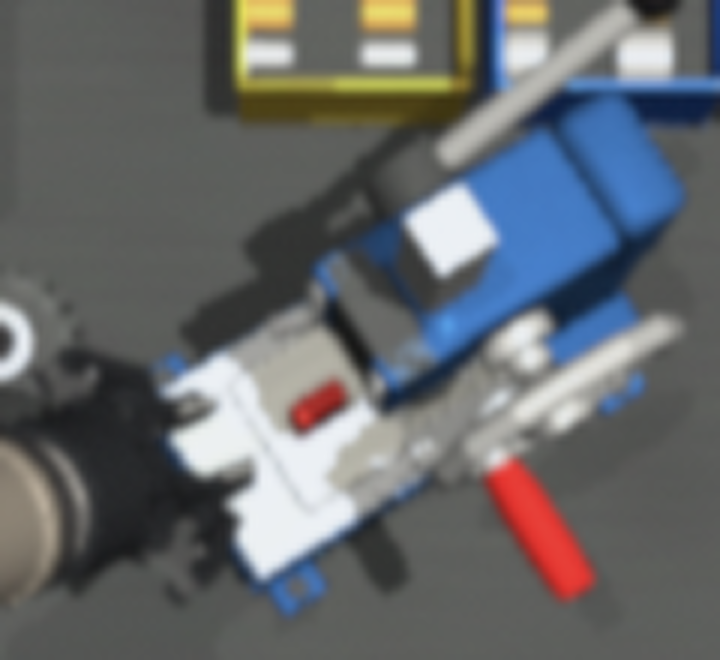

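View pics/m_side.png

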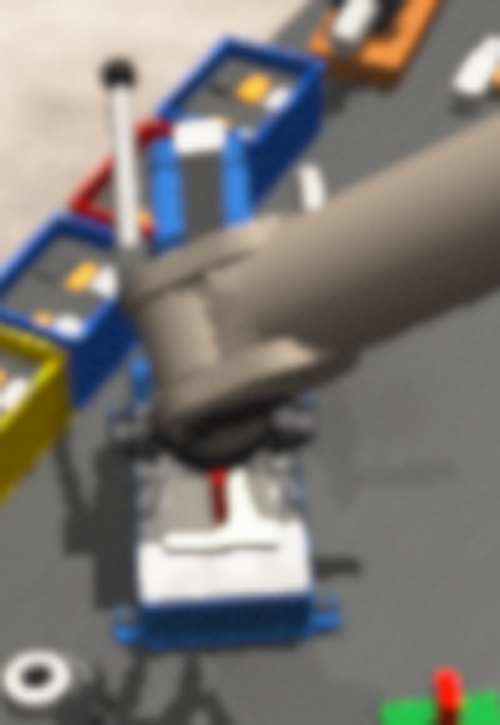

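```bash
cat >> h.py <<'E'
def pw(a,b,z): return np.array([*(np.array([.6855,-.0179])+a/1000*np.array([.534,-.845])+b/1000*np.array([.845,.534])),z/1000])
CR=frame(32.3,30,-1)
def crank(th,b=-141,tz=0,tx=0): return pw(24-60*np.sin(th)+tx,b,215+60*np.cos(th)+tz)
E
python3 - <<'E'
from h import *
plan(pw(-140,-60,330),CR)
plan(pw(-22,-141,340),CR)
print(pw(-22,-141,340))
E
```

```text
t 8.7 shift [-123.6  -66.6  -54. ] | 150.4 turn [1.636 0.077 0.878] 106.5 F [0.3 0.4 1. ] gap 30.1
t 8.7 shift [ -64.5 -169.5 -134.5] | 225.8 turn [1.636 0.077 0.878] 106.5 F [0.3 0.4 1. ] gap 30.1
[ 0.554607 -0.074604  0.34    ]
```

{"fn": "carry_out", "kwargs": {
  "commands": [-25,-10,-8,0.12,0.006,0.065,-50,-22,-18,0.25,0.012,0.134,-75,-36,-29,0.38,0.018,0.204,-100,-51,-41,0.51,0.024,0.274,-123,-66,-54,0.64,0.03,0.344],
  "fingers": 60
}}

```text
time_s: 9.2
position: [0.5676, 0.0727, 0.3142]
tcp_rot: [-36.6, 73.4, -40.5]
contact_force: [-0.3, 0.6, -0.1]
finger_gap: 0.0598
```

```bash
python3 - <<'E'
from h import *
where();prs();plan(pw(-60,-130,345),CR);plan(pw(-22,-141,345),CR)
E
```

```text
t 9.2 grasp [0.5635 0.0762 0.3321] X [ 0.218 -0.186 -0.958] Z [ 0.972 -0.046  0.23 ] F [-0.3  0.6 -0.1] M [0.16 0.18 0.  ] gap 59.8 q [-50.   6.  32. 102.  12.  64. -26.]
grasp press -144.7 -52.8 332.1 Fpress -0.7 0.1 -0.1
t 9.2 shift [   1.9 -106.3   -7.4] | 106.6 turn [0.99  0.046 0.532] 64.4 F [-0.3  0.6 -0.1] gap 59.8
t 9.2 shift [  11.4 -142.6    5. ] | 143.2 turn [0.99  0.046 0.532] 64.4 F [-0.3  0.6 -0.1] gap 59.8
```

{"fn": "carry_out", "kwargs": {
  "commands": [-2,-21,-1.5,0.12,0.006,0.065,-2,-42,-3,0.25,0.012,0.134,-2,-63,-4.5,0.38,0.018,0.204,0,-85,-6,0.51,0.024,0.274,2,-106,-7,0.64,0.03,0.344]
}}

```text
time_s: 9.7
position: [0.5516, -0.0335, 0.3289]
tcp_rot: [62.9, 70.1, 24.2]
contact_force: [0.4, 0.0, -0.8]
finger_gap: 0.0605
```

```bash
python3 - <<'E'
from h import *
where();prs();plan(pw(-22,-141,335),CR)
E
```

```text
t 9.7 grasp [ 0.5458 -0.0362  0.3465] X [ 0.311  0.14  -0.94 ] Z [ 0.756 -0.636  0.155] F [ 0.4  0.  -0.8] M [-0.15  0.31  0.06] gap 60.5 q [-39.  -2.  42. 108.  -9.  57. -31.]
grasp press -59.2 -127.8 346.5 Fpress 0.2 0.4 -0.8
t 9.7 shift [  7.8 -24.1  29.7] | 39.0 turn [0.343 0.017 0.185] 22.4 F [ 0.4  0.  -0.8] gap 60.5
```

{"fn": "carry_out", "kwargs": {
  "commands": [1.5,-6,7,0.09,0.004,0.048,3.5,-12,15,0.18,0.009,0.098,5.5,-18,22,0.27,0.013,0.146,7.8,-24,29.7,0.343,0.017,0.185,7.8,-24,29.7,0.343,0.017,0.185]
}}

```text
time_s: 10.2
position: [0.561, -0.0729, 0.3174]
tcp_rot: [90.2, 60.1, 32.1]
contact_force: [-0.1, 0.4, 0.1]
finger_gap: 0.0601
```

```bash
python3 - <<'E'
from meas import *
where();prs();plan(crank(.874),CR)
t=cam("top");s=cam("side");crop(t,280,100,400,220,5,"n_top.png");crop(s,260,90,380,210,5,"n_side.png")
E
```

```text
t 10.2 grasp [ 0.5532 -0.0779  0.3336] X [ 0.422  0.265 -0.867] Z [ 0.53  -0.848 -0.001] F [-0.1  0.4  0.1] M [-0.32  0.44 -0.02] gap 60.1 q [-34.  -1.  49. 112. -27.  51. -29.]
grasp press -20.0 -143.9 333.6 Fpress -0.4 0.2 0.1
t 10.2 shift [ 70.9 -37.3  -1.9] | 80.1 turn [-0.006  0.002  0.002] 0.4 F [-0.1  0.4  0.1] gap 60.1
```

View pics/n_top.png

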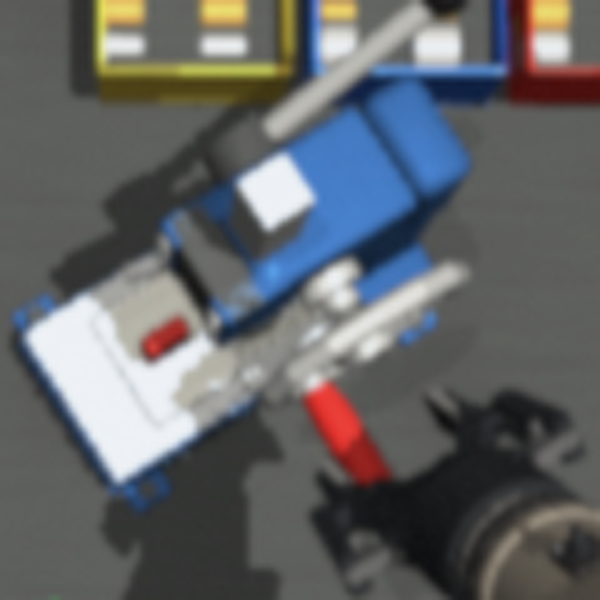

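View pics/n_side.png

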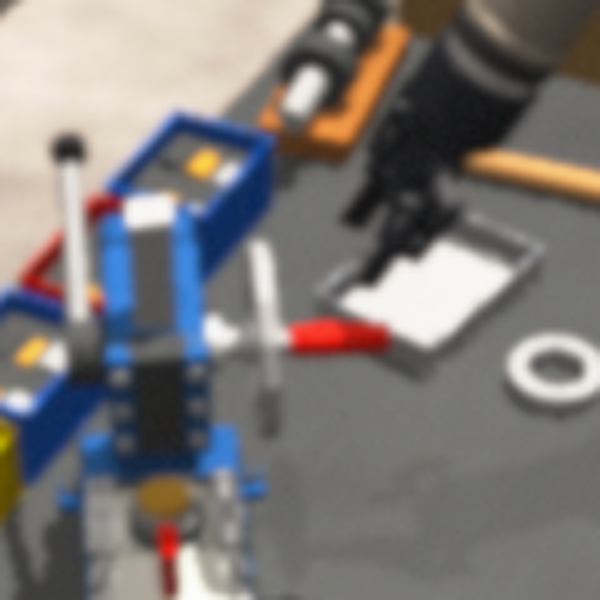

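{"fn": "carry_out", "kwargs": {
  "commands": [12,-6,0,0,0,0,30,-16,-1,0,0,0,48,-25,-1.5,0,0,0,63,-33,-2,0,0,0,71,-37.3,-2,0,0,0]
}}

```text
time_s: 10.8
position: [0.5632, -0.0645, 0.2368]
tcp_rot: [90.1, 60.2, 32.6]
contact_force: [-0.3, -0.4, 0.6]
finger_gap: 0.0601
```

```bash
python3 - <<'E'
from meas import *
where();prs();plan(crank(.874),CR)
t=cam("top");s=cam("side");crop(t,310,140,390,220,7,"o_top.png");crop(s,290,110,370,190,7,"o_side.png")
E
```

```text
t 10.8 grasp [ 0.5554 -0.0695  0.253 ] X [ 0.418  0.268 -0.868] Z [ 0.538 -0.843 -0.001] F [-0.3 -0.4  0.6] M [-0.34  0.46  0.04] gap 60.1 q [-32.   6.  50. 118. -39.  45. -15.]
grasp press -25.9 -137.5 253.0 Fpress 0.2 -0.4 0.6
t 10.8 shift [-2.1 -2.6  3.9] | 5.2 turn [ 0.004 -0.003  0.004] 0.4 F [-0.3 -0.4  0.6] gap 60.1
```

View pics/o_top.png

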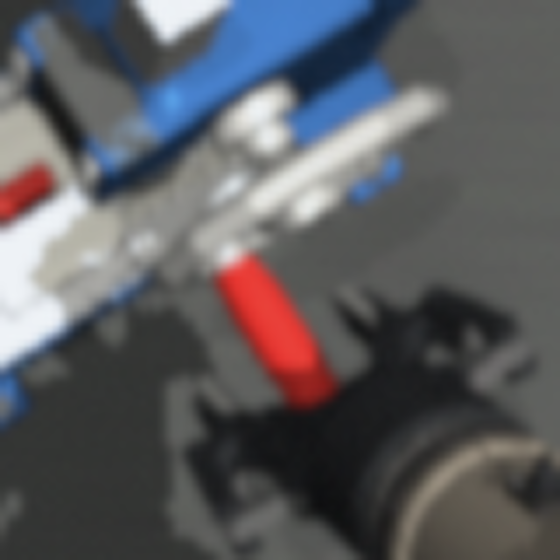

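View pics/o_side.png

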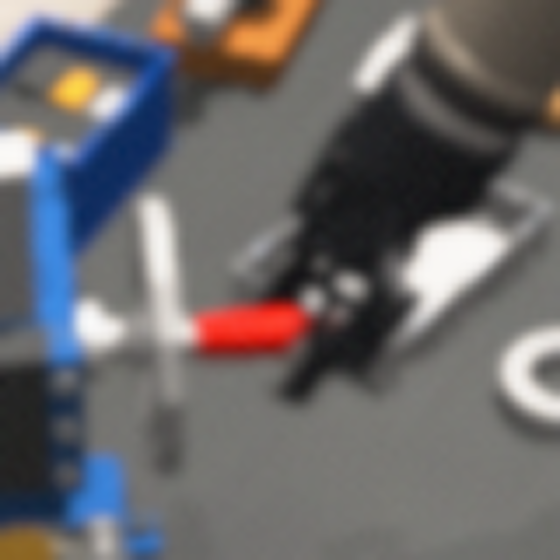

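{"fn": "carry_out", "kwargs": {
  "commands": [0,0,3,0,0,0,0,0,3,0,0,0,0,0,3,0,0,0,0,0,3,0,0,0,0,0,3,0,0,0],
  "fingers": 10,
  "force": 50
}}

```text
time_s: 11.4
position: [0.5643, -0.0657, 0.2372]
tcp_rot: [90.4, 60.2, 33.0]
contact_force: [-3.8, 4.4, 4.1]
finger_gap: 0.0227
```

```bash
python3 - <<'E'
from meas import *
where();prs()
t=cam("top");s=cam("side");crop(t,310,140,390,220,7,"p_top.png");crop(s,290,110,370,190,7,"p_side.png")
E
```

```text
t 11.4 grasp [ 0.5565 -0.0708  0.2534] X [ 0.416  0.271 -0.868] Z [ 0.54  -0.842 -0.004] F [-3.8  4.4  4.1] M [0.58 0.85 0.44] gap 22.7 q [-31.   6.  50. 118. -40.  46. -15.]
grasp press -24.2 -137.3 253.4 Fpress -5.7 -0.9 4.1
```

View pics/p_side.png

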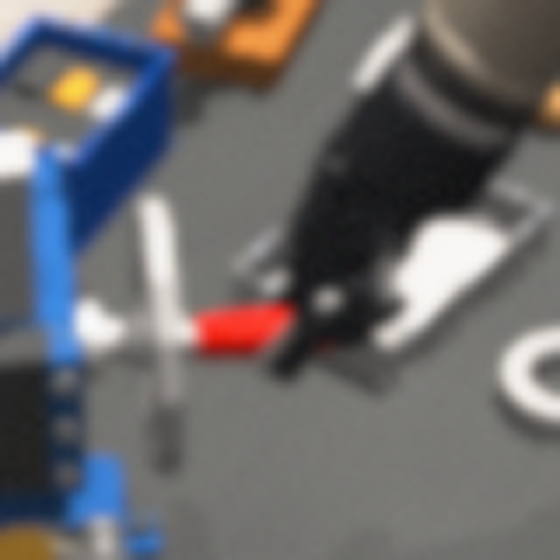

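```bash
cat >> h.py <<'E'
def rows(ths,tz=1,tx=-.5,b=-137.5):
    for th in ths:
        p,r,s=pose(); P=crank(th,b,tz,tx)+GO*CR.as_matrix()[:,0]
        d=r.inv().apply(P-p)*1000;w=(r.inv()*CR).as_rotvec(); print(round(th,2),d.round(1),w.round(3))
def ang():
    p,r,s=pose();g=p-GO*r.as_matrix()[:,0];x=np.array([.534,-.845]);h=np.array([.6855,-.0179])
    a=24-1000*(g[:2]-h)@x;c=g[2]*1000-215;f=s["contact_force"];F=np.array([f[:2]@x,f[2]])
    th=np.arctan2(a,c);print("theta",th.round(3),"r",np.hypot(a,c).round(1),"Ftan",(F@[-np.cos(th),-np.sin(th)]).round(2),"Frad",(F@[-np.sin(th),np.cos(th)]).round(2),"Fy",(f[:2]@np.array([.845,.534])).round(1),"t",s["time_s"],"gap",(s["finger_gap"]*1000).round(1))
E
python3 - <<'E'
from h import *
ang();rows([.91,1.05,1.2,1.4,1.6,1.8])
E
```

```text
Traceback (most recent call last):
  File "h.py", line 49, in ang
    th=np.arctan2(a,c);print("theta",th.round(3),"r",np.hypot(a,c).round(1),"Ftan",(F@[-np.cos(th),-np.sin(th)]).round(2),"Frad",(F@[-np.sin(th),np.cos(th)]).round(2),"Fy",(f[:2]@np.array([.845,.534])).round(1),"t",s["time_s"],"gap",(s["finger_gap"]*1000).round(1))
                                                                                                                                                                                                                                         ^^^^^^^^^^^^^^^^^^^^^^^^^^^^
AttributeError: 'float' object has no attribute 'round'
```

```bash
sed -i 's/(s\["finger_gap"\]\*1000).round(1))$/round(s["finger_gap"]*1000,1))/' h.py
python3 - <<'E'
from h import *
ang();rows([.91,1.05,1.2,1.4,1.6,1.8])
E
```

```text
theta 0.898 r 61.7 Ftan 0.82 Frad 6.29 Fy -1.6 t 11.5 gap 22.6
0.91 [ 0.4 -0.3  0.5] [ 0.004 -0.006  0.004]
1.05 [ 6.5 -3.8 -4.2] [ 0.004 -0.006  0.004]
1.2 [13.6 -7.8 -8. ] [ 0.004 -0.006  0.004]
1.4 [ 23.6 -13.5 -11.2] [ 0.004 -0.006  0.004]
1.6 [ 34.  -19.4 -12. ] [ 0.004 -0.006  0.004]
1.8 [ 44.3 -25.3 -10.4] [ 0.004 -0.006  0.004]
```

{"fn": "carry_out", "kwargs": {
  "commands": [6.5,-3.8,-4.2,0,0,0,13.6,-7.8,-8,0,0,0,23.6,-13.5,-11.2,0,0,0,34,-19.4,-12,0,0,0,44.3,-25.3,-10.4,0,0,0]
}}

```text
time_s: 12.0
position: [0.5581, -0.0561, 0.186]
tcp_rot: [90.5, 60.2, 33.2]
contact_force: [-1.4, 2.2, 1.1]
finger_gap: 0.0224
```

```bash
python3 - <<'E'
from h import *
ang();where();rows([1.8,2,2.2,2.4,2.6,2.8])
E
```

```text
theta 1.783 r 60.9 Ftan -1.67 Frad 2.31 Fy -0.0 t 12.0 gap 22.4
t 12.0 grasp [ 0.5504 -0.0612  0.2022] X [ 0.416  0.272 -0.868] Z [ 0.54  -0.841 -0.005] F [-1.4  2.2  1.1] M [0.08 0.68 0.09] gap 22.4 q [-29.  10.  48. 122. -49.  42.  -6.]
1.8 [-0.2  0.1  0.8] [ 0.004 -0.008  0.003]
2 [ 9.6 -5.6  4.7] [ 0.004 -0.008  0.003]
2.2 [ 18.5 -10.7  10.8] [ 0.004 -0.008  0.003]
2.4 [ 26.2 -15.2  18.8] [ 0.004 -0.008  0.003]
2.6 [ 32.4 -18.8  28.5] [ 0.004 -0.008  0.003]
2.8 [ 36.7 -21.4  39.3] [ 0.004 -0.008  0.003]
```

{"fn": "carry_out", "kwargs": {
  "commands": [9.6,-5.6,4.7,0,0,0,18.5,-10.7,10.8,0,0,0,26.2,-15.2,18.8,0,0,0,32.4,-18.8,28.5,0,0,0,36.7,-21.4,39.3,0,0,0]
}}

```text
time_s: 12.5
position: [0.5792, -0.0893, 0.143]
tcp_rot: [90.6, 60.2, 33.2]
contact_force: [-2.1, 1.0, 4.5]
finger_gap: 0.0229
```

```bash
python3 - <<'E'
from h import *
ang();where();rows([2.8,3,3.2,3.4,3.6,3.8])
E
```

```text
theta 2.792 r 59.4 Ftan -3.42 Frad -3.55 Fy -1.2 t 12.5 gap 22.9
t 12.5 grasp [ 0.5714 -0.0944  0.1592] X [ 0.416  0.272 -0.868] Z [ 0.541 -0.841 -0.005] F [-2.1  1.   4.5] M [ 0.05  0.48 -0.06] gap 22.9 q [-20.  19.  44. 120. -60.  44.   7.]
2.8 [-0.3  0.1 -0.1] [ 0.004 -0.008  0.003]
3 [ 2.1 -1.4 11.5] [ 0.004 -0.008  0.003]
3.2 [ 2.4 -1.7 23.5] [ 0.004 -0.008  0.003]
3.4 [ 0.7 -0.8 35.3] [ 0.004 -0.008  0.003]
3.6 [-3.   1.2 46.5] [ 0.004 -0.008  0.003]
3.8 [-8.6  4.3 56.6] [ 0.004 -0.008  0.003]
```

{"fn": "carry_out", "kwargs": {
  "commands": [2.1,-1.4,11.5,0,0,0,2.4,-1.7,23.5,0,0,0,0.7,-0.8,35.3,0,0,0]
}}

```text
time_s: 12.8
position: [0.5983, -0.1195, 0.1421]
tcp_rot: [90.7, 60.2, 33.3]
contact_force: [-5.3, 3.0, 9.3]
finger_gap: 0.023
```

```bash
python3 - <<'E'
from h import *
ang();where();rows([3.4,3.6,3.8,4,4.2,4.4])
E
```

```text
theta -2.875 r 58.7 Ftan -2.79 Frad -10.36 Fy -2.9 t 12.8 gap 23.0
t 12.8 grasp [ 0.5906 -0.1246  0.1584] X [ 0.416  0.273 -0.867] Z [ 0.541 -0.841 -0.006] F [-5.3  3.   9.3] M [0.73 0.82 0.45] gap 23.0 q [-16.  22.  44. 117. -61.  47.  10.]
3.4 [ 0.2 -0.3 -0.5] [ 0.004 -0.009  0.003]
3.6 [-3.5  1.7 10.7] [ 0.004 -0.009  0.003]
3.8 [-9.1  4.9 20.8] [ 0.004 -0.009  0.003]
4 [-16.3   8.9  29.5] [ 0.004 -0.009  0.003]
4.2 [-24.9  13.8  36.3] [ 0.004 -0.009  0.003]
4.4 [-34.5  19.2  41. ] [ 0.004 -0.009  0.003]
```

```bash
python3 - <<'E'
from h import *
rows([3.6,3.8,4,4.2,4.4],2.5,-.8)
E
```

```text
3.6 [-4.8  2.5 10.4] [ 0.004 -0.009  0.003]
3.8 [-10.4   5.6  20.5] [ 0.004 -0.009  0.003]
4 [-17.6   9.7  29.2] [ 0.004 -0.009  0.003]
4.2 [-26.2  14.5  36. ] [ 0.004 -0.009  0.003]
4.4 [-35.8  20.   40.7] [ 0.004 -0.009  0.003]
```

{"fn": "carry_out", "kwargs": {
  "commands": [-4.8,2.5,10.4,0,0,0,-10.4,5.6,20.5,0,0,0,-17.6,9.7,29.2,0,0,0,-26.2,14.5,36,0,0,0,-35.8,20,40.7,0,0,0]
}}

```text
time_s: 13.3
position: [0.6202, -0.1542, 0.1837]
tcp_rot: [90.8, 60.2, 33.4]
contact_force: [0.7, 4.8, -2.5]
finger_gap: 0.0223
```

```bash
python3 - <<'E'
from h import *
ang();where();rows([4.4,4.6,4.8,5,5.2,5.4],2.5,-.8)
E
```

```text
theta -1.832 r 58.5 Ftan -3.31 Frad -2.88 Fy 3.2 t 13.3 gap 22.3
t 13.3 grasp [ 0.6125 -0.1593  0.1999] X [ 0.415  0.274 -0.868] Z [ 0.541 -0.841 -0.007] F [ 0.7  4.8 -2.5] M [0.36 0.74 0.2 ] gap 22.3 q [-14.  23.  46. 110. -57.  53.   6.]
4.4 [ 0.6 -0.5 -0.1] [ 0.004 -0.01   0.003]
4.6 [-9.5  5.3  2.4] [ 0.004 -0.01   0.003]
4.8 [-19.9  11.3   2.4] [ 0.004 -0.01   0.003]
5 [-30.1  17.2   0.1] [ 0.004 -0.01   0.003]
5.2 [-39.7  22.7  -4.5] [ 0.004 -0.01   0.003]
5.4 [-48.3  27.7 -11.2] [ 0.004 -0.01   0.003]
```

{"fn": "carry_out", "kwargs": {
  "commands": [-9.5,5.3,2.4,0,0,0,-19.9,11.3,2.4,0,0,0,-30.1,17.2,0.1,0,0,0,-39.7,22.7,-4.5,0,-0.005,0,-48.3,27.7,-11.2,0,-0.008,0]
}}

```text
time_s: 13.8
position: [0.6136, -0.1438, 0.2396]
tcp_rot: [90.1, 60.2, 32.7]
contact_force: [1.5, 5.3, -8.3]
finger_gap: 0.0228
```

```bash
python3 - <<'E'
from h import *
ang();where();rows([5.4,5.6,5.8,6,6.2,6.4],2.5,-.8)
E
```

```text
theta -0.824 r 60.1 Ftan -3.59 Frad -8.29 Fy 4.1 t 13.8 gap 22.8
t 13.8 grasp [ 0.6058 -0.1488  0.2558] X [ 0.418  0.269 -0.868] Z [ 0.539 -0.842 -0.001] F [ 1.5  5.3 -8.3] M [0.23 0.84 0.37] gap 22.8 q [-19.  17.  50. 108. -50.  55.  -2.]
5.4 [ 0.1 -0.1  1.5] [ 0.005 -0.004  0.004]
5.6 [-7.2  4.1 -7. ] [ 0.005 -0.004  0.004]
5.8 [-12.9   7.4 -17. ] [ 0.005 -0.004  0.004]
6 [-16.7   9.7 -28.1] [ 0.005 -0.004  0.004]
6.2 [-18.6  10.8 -39.9] [ 0.005 -0.004  0.004]
6.4 [-18.3  10.8 -51.9] [ 0.005 -0.004  0.004]
```

{"fn": "carry_out", "kwargs": {
  "commands": [-6.2,3.6,-7,0,0,0,-11.9,6.8,-17,0,0,0,-15.5,9,-28.1,0,0,0,-17.4,10,-39.9,0,0,0,-17.1,10,-51.9,0,0,0]
}}

```text
time_s: 14.3
position: [0.5865, -0.1011, 0.2601]
tcp_rot: [89.6, 60.2, 32.1]
contact_force: [9.1, 0.1, -11.9]
finger_gap: 0.0226
```

```bash
python3 - <<'E'
from h import *
ang();where();rows([6.4,6.6,6.8,7,7.2,7.4],1.5,-.8)
E
```

```text
theta 0.106 r 61.7 Ftan -3.51 Frad -12.36 Fy 7.7 t 14.3 gap 22.6
t 14.3 grasp [ 0.5787 -0.1061  0.2763] X [ 0.421  0.265 -0.867] Z [ 0.537 -0.843  0.004] F [  9.1   0.1 -11.9] M [-0.85 -0.05 -0.51] gap 22.6 q [-28.   9.  52. 112. -42.  51. -11.]
6.4 [ 0.2 -0.1 -1.3] [0.005 0.001 0.003]
6.6 [  2.4  -1.3 -13. ] [0.005 0.001 0.003]
6.8 [  6.6  -3.7 -24. ] [0.005 0.001 0.003]
7 [ 12.6  -7.1 -33.8] [0.005 0.001 0.003]
7.2 [ 20.2 -11.4 -42. ] [0.005 0.001 0.003]
7.4 [ 29.  -16.4 -48.3] [0.005 0.001 0.003]
```

```bash
python3 - <<'E'
from h import *
rows([6.6,6.8,7,7.2,7.4],0,-.8,-136)
E
```

```text
6.6 [  4.5  -0.7 -13. ] [0.005 0.001 0.003]
6.8 [  8.6  -3.1 -24. ] [0.005 0.001 0.003]
7 [ 14.6  -6.5 -33.8] [0.005 0.001 0.003]
7.2 [ 22.2 -10.8 -42. ] [0.005 0.001 0.003]
7.4 [ 31.  -15.8 -48.3] [0.005 0.001 0.003]
```

{"fn": "carry_out", "kwargs": {
  "commands": [4.5,-0.7,-13,0,0,0,8.6,-3.1,-24,0,0,0,14.6,-6.5,-33.8,0,0,0,22.2,-10.8,-42,0,0,0,31,-15.8,-48.3,0,0,0]
}}

```text
time_s: 14.8
position: [0.5609, -0.0603, 0.227]
tcp_rot: [89.8, 60.0, 32.4]
contact_force: [-7.9, 1.4, 4.4]
finger_gap: 0.0225
```

```bash
python3 - <<'E'
from h import *
ang();where();rows([7.4,7.6,7.8,8,8.2,8.4],0,-.8,-136)
t=cam("top");s=cam("side");crop(t,280,100,380,200,6,"q_top.png");crop(s,260,110,360,250,5,"q_side.png")
E
```

```text
theta 1.096 r 61.6 Ftan -1.46 Frad 6.89 Fy -5.9 t 14.8 gap 22.5
t 14.8 grasp [ 0.553  -0.0653  0.2432] X [ 0.422  0.267 -0.866] Z [ 0.537 -0.844  0.001] F [-7.9  1.4  4.4] M [0.08 1.42 0.43] gap 22.5 q [-33.   6.  51. 119. -41.  44. -14.]
7.4 [2.3 0.3 0.1] [ 0.004 -0.     0.   ]
7.6 [12.  -5.3 -4.1] [ 0.004 -0.     0.   ]
7.8 [ 22.3 -11.2  -6. ] [ 0.004 -0.     0.   ]
8 [ 32.7 -17.2  -5.4] [ 0.004 -0.     0.   ]
8.2 [ 42.7 -23.   -2.5] [ 0.004 -0.     0.   ]
8.4 [ 52.1 -28.5   2.6] [ 0.004 -0.     0.   ]
```

View pics/q_side.png

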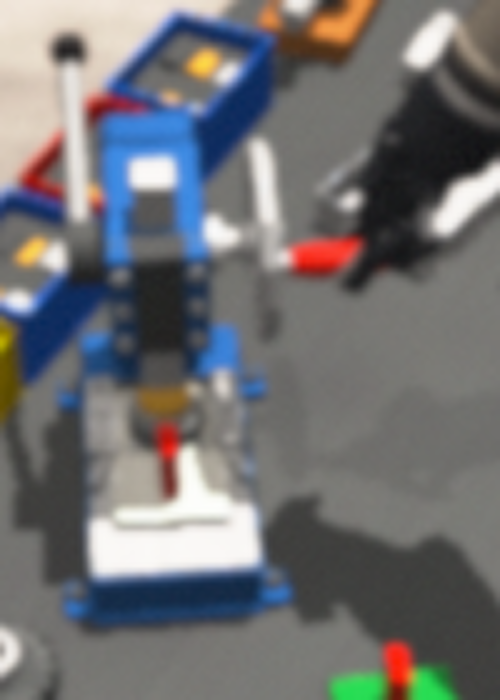

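{"fn": "carry_out", "kwargs": {
  "commands": [11,-5.8,-4.1,0,0,0,21.3,-11.7,-6,0,0,0,31.7,-17.7,-5.4,0,0,0,41.7,-23.5,-2.5,0,0,0,51.1,-29,2.6,0,0,0]
}}

```text
time_s: 15.4
position: [0.5625, -0.0629, 0.1674]
tcp_rot: [89.7, 60.1, 32.2]
contact_force: [-2.6, 0.0, 1.9]
finger_gap: 0.0224
```

```bash
python3 - <<'E'
from h import *
ang();where();rows([8.4,8.6,8.8,9,9.1,9.2],1,-.8,-137)
E
```

```text
theta 2.117 r 60.5 Ftan -2.32 Frad 0.22 Fy -2.2 t 15.4 gap 22.4
t 15.4 grasp [ 0.5546 -0.0679  0.1836] X [ 0.422  0.266 -0.867] Z [ 0.537 -0.844  0.003] F [-2.6  0.   1.9] M [-0.22  0.7   0.1 ] gap 22.4 q [-27.  13.  47. 123. -54.  41.  -0.]
8.4 [-0.9  1.  -0.4] [0.004 0.001 0.001]
8.6 [ 7.4 -3.8  6.8] [0.004 0.001 0.001]
8.8 [14.3 -7.8 15.7] [0.004 0.001 0.001]
9 [ 19.5 -10.8  26.1] [0.004 0.001 0.001]
9.1 [ 21.4 -11.9  31.6] [0.004 0.001 0.001]
9.2 [ 22.8 -12.7  37.4] [0.004 0.001 0.001]
```

{"fn": "carry_out", "kwargs": {
  "commands": [7.4,-4,6.8,0,0,0,14.3,-8,15.7,0,0,0,19.5,-11,26.1,0,0,0,21.4,-12,31.6,0,0,0,22.8,-12.8,37.4,0,0,0]
}}

```text
time_s: 15.9
position: [0.5827, -0.0948, 0.1414]
tcp_rot: [89.7, 60.1, 32.2]
contact_force: [-2.7, 1.9, -2.1]
finger_gap: 0.0223
```

```bash
python3 - <<'E'
from h import *
ang();where();rows([9.2,9.3,9.4,9.45,9.5,9.55],2,-.8,-137)
s=cam("side");crop(s,270,150,320,210,10,"r_side.png");ang()
E
```

```text
theta 2.903 r 59.0 Ftan -2.47 Frad 2.72 Fy -1.2 t 15.9 gap 22.3
t 15.9 grasp [ 0.5748 -0.0997  0.1576] X [ 0.422  0.265 -0.867] Z [ 0.537 -0.844  0.003] F [-2.7  1.9 -2.1] M [-0.03  1.1   0.27] gap 22.3 q [-20.  19.  45. 120. -60.  44.   8.]
9.2 [-0.6  0.8 -0.2] [0.004 0.001 0.002]
9.3 [0.3 0.2 5.7] [0.004 0.001 0.002]
9.4 [ 0.7 -0.  11.6] [0.004 0.001 0.002]
9.45 [ 0.7 -0.  14.6] [0.004 0.001 0.002]
9.5 [ 0.6  0.  17.6] [0.004 0.001 0.002]
9.55 [ 0.3  0.2 20.6] [0.004 0.001 0.002]
theta 2.923 r 58.9 Ftan -0.08 Frad 7.56 Fy 2.1 t 15.95 gap 22.4
```

View pics/r_side.png

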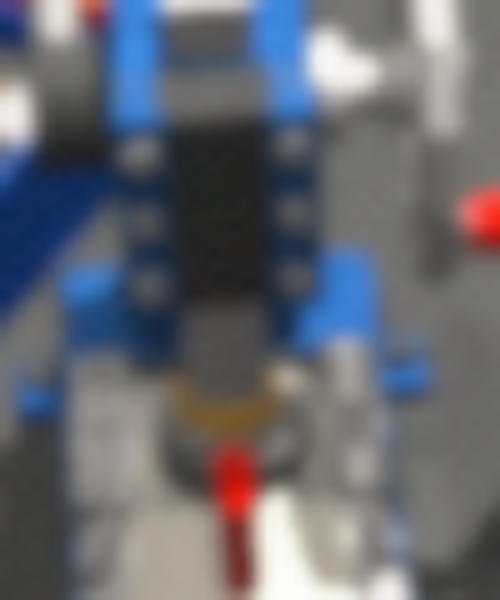

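{"fn": "carry_out", "kwargs": {
  "commands": [0.2,0,4,0,0,0,0.6,-0.2,9,0,0,0,0.7,-0.2,13,0,0,0,0.6,0,16,0,0,0,0.5,0,17.5,0,0,0]
}}

```text
time_s: 16.45
position: [0.5929, -0.1111, 0.1406]
tcp_rot: [89.4, 60.2, 31.8]
contact_force: [0.0, 2.3, -8.9]
finger_gap: 0.0221
```

```bash
python3 - <<'E'
from h import *
ang();where();rows([9.5,9.55,9.6,9.65,9.7,9.75],1.5,-.8,-137)
E
```

```text
theta -3.052 r 58.4 Ftan -2.76 Frad 8.67 Fy 1.3 t 16.45 gap 22.1
t 16.45 grasp [ 0.585  -0.116   0.1568] X [ 0.422  0.262 -0.868] Z [ 0.536 -0.844  0.006] F [ 0.   2.3 -8.9] M [-0.31  1.15  0.27] gap 22.1 q [-18.  21.  45. 118. -61.  45.  10.]
9.5 [ 0.3  0.3 -1.6] [0.004 0.004 0.003]
9.55 [0.1 0.5 1.4] [0.004 0.004 0.003]
9.6 [-0.3  0.7  4.3] [0.004 0.004 0.003]
9.65 [-0.8  1.   7.3] [0.004 0.004 0.003]
9.7 [-1.4  1.3 10.2] [0.004 0.004 0.003]
9.75 [-2.2  1.7 13.1] [0.004 0.004 0.003]
```

{"fn": "carry_out", "kwargs": {
  "commands": [0.8,-0.2,1,0,0,0,0.7,-0.1,2,0,0,0,0.5,0,3,0,0,0,0.4,0.1,3.7,0,0,0]
}}

```text
time_s: 16.85
position: [0.5953, -0.1148, 0.141]
tcp_rot: [89.3, 60.1, 31.7]
contact_force: [-4.6, 0.5, 1.3]
finger_gap: 0.0224
```

```bash
python3 - <<'E'
from h import *
ang();rows([9.6,9.65,9.7,9.75],.8,-.8,-137)
E
```

```text
theta -2.977 r 58.6 Ftan -2.65 Frad -1.75 Fy -3.6 t 16.85 gap 22.4
9.6 [ 0.6  0.1 -0.1] [0.004 0.005 0.002]
9.65 [0.1 0.4 2.9] [0.004 0.005 0.002]
9.7 [-0.5  0.7  5.8] [0.004 0.005 0.002]
9.75 [-1.3  1.1  8.7] [0.004 0.005 0.002]
```

{"fn": "carry_out", "kwargs": {
  "commands": [0,0.2,0.8,0,0,0,-0.1,0.3,1.6,0,0,0,-0.2,0.4,2.4,0,0,0,-0.2,0.4,2.4,0,0,0]
}}

```text
time_s: 17.25
position: [0.5969, -0.1171, 0.1416]
tcp_rot: [89.2, 60.1, 31.7]
contact_force: [-5.5, -0.3, 1.1]
finger_gap: 0.0228
```

```bash
python3 - <<'E'
from h import *
ang();s=cam("side");crop(s,270,160,320,210,12,"s_side.png");ang()
E
```

```text
theta -2.928 r 58.5 Ftan -2.33 Frad -1.64 Fy -4.8 t 17.25 gap 22.8
theta -2.928 r 58.5 Ftan -2.16 Frad -0.66 Fy -4.7 t 17.3 gap 22.1
```

View pics/s_side.png

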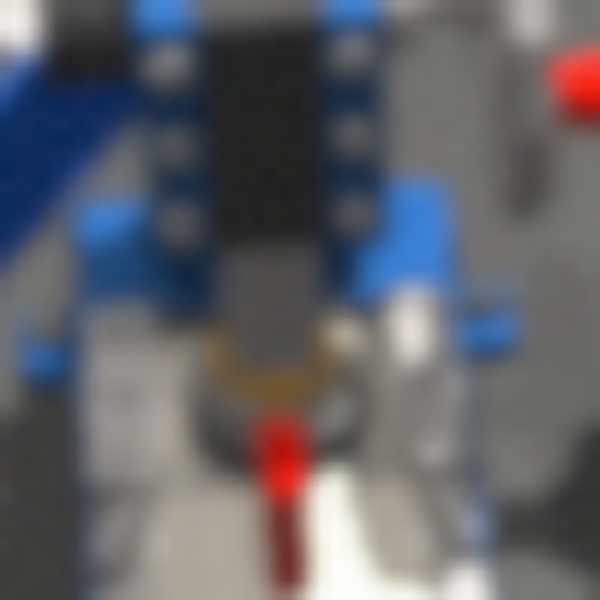

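{"fn": "carry_out", "kwargs": {
  "commands": [-0.1,0.1,0.5,0,0,0,-0.2,0.15,1,0,0,0,-0.3,0.2,1.5,0,0,0]
}}

```text
time_s: 17.6
position: [0.5976, -0.1183, 0.1419]
tcp_rot: [89.3, 60.1, 31.7]
contact_force: [-4.3, 0.8, 0.6]
finger_gap: 0.0228
```

```bash
python3 - <<'E'
from h import *
ang()
E
```

```text
theta -2.903 r 58.5 Ftan -2.71 Frad -1.31 Fy -3.2 t 17.6 gap 22.8
```

{"fn": "carry_out", "kwargs": {
  "commands": [-0.1,0.1,0.5,0,0,0,-0.2,0.15,1,0,0,0,-0.3,0.2,1.5,0,0,0]
}}

```text
time_s: 17.9
position: [0.5985, -0.1196, 0.1424]
tcp_rot: [89.3, 60.1, 31.7]
contact_force: [-5.4, 0.2, 1.4]
finger_gap: 0.0225
```

```bash
python3 - <<'E'
from h import *
ang()
E
```

```text
theta -2.876 r 58.5 Ftan -2.6 Frad -2.14 Fy -4.4 t 17.9 gap 22.5
```

{"fn": "carry_out", "kwargs": {
  "commands": [-0.1,0.1,0.5,0,0,0,-0.3,0.15,1.1,0,0,0]
}}

```text
time_s: 18.1
position: [0.599, -0.1205, 0.1427]
tcp_rot: [89.3, 60.1, 31.7]
contact_force: [-4.5, 0.6, 0.4]
finger_gap: 0.0225
```

```bash
python3 - <<'E'
from h import *
ang()
E
```

```text
theta -2.857 r 58.4 Ftan -2.67 Frad -1.21 Fy -3.5 t 18.1 gap 22.5
```

{"fn": "carry_out", "kwargs": {
  "commands": [-0.1,0.1,0.5,0,0,0,-0.3,0.15,1.1,0,0,0]
}}

```text
time_s: 18.3
position: [0.5996, -0.1214, 0.1431]
tcp_rot: [89.3, 60.1, 31.7]
contact_force: [-4.8, 0.8, 0.0]
finger_gap: 0.0226
```

```bash
python3 - <<'E'
from h import *
ang()
E
```

```text
theta -2.837 r 58.4 Ftan -3.07 Frad -1.01 Fy -3.6 t 18.3 gap 22.6
```

{"fn": "carry_out", "kwargs": {
  "commands": [-0.1,0.05,0.4,0,0,0,-0.2,0.1,0.8,0,0,0]
}}

```text
time_s: 18.5
position: [0.5998, -0.1218, 0.1431]
tcp_rot: [89.4, 60.1, 31.8]
contact_force: [-6.3, 1.9, 0.3]
finger_gap: 0.0224
```

```bash
python3 - <<'E'
from h import *
ang()
E
```

```text
theta -2.83 r 58.4 Ftan -4.64 Frad -1.86 Fy -4.3 t 18.5 gap 22.4
```

{"fn": "carry_out", "kwargs": {
  "commands": [-0.1,0.05,0.4,0,0,0,-0.2,0.1,0.8,0,0,0]
}}

```text
time_s: 18.7
position: [0.5998, -0.1218, 0.1432]
tcp_rot: [89.6, 60.1, 32.0]
contact_force: [-6.6, 2.4, 1.2]
finger_gap: 0.0226
```

```bash
python3 - <<'E'
from h import *
ang()
E
```

```text
theta -2.829 r 58.4 Ftan -4.95 Frad -2.86 Fy -4.3 t 18.7 gap 22.6
```

{"fn": "carry_out", "kwargs": {
  "commands": [-0.1,0.05,0.4,0,0,0,-0.2,0.1,0.8,0,0,0]
}}

```text
time_s: 18.9
position: [0.5998, -0.1218, 0.1432]
tcp_rot: [89.8, 60.1, 32.2]
contact_force: [-4.7, 1.6, 1.3]
finger_gap: 0.0226
```

```bash
python3 - <<'E'
from h import *
ang()
s=cam("side");crop(s,270,160,320,210,12,"t_side.png");ang()
E
```

```text
theta -2.828 r 58.4 Ftan -3.31 Frad -2.41 Fy -3.2 t 18.9 gap 22.6
theta -2.828 r 58.4 Ftan -3.57 Frad -2.17 Fy -4.4 t 18.95 gap 22.5
```

View pics/t_side.png

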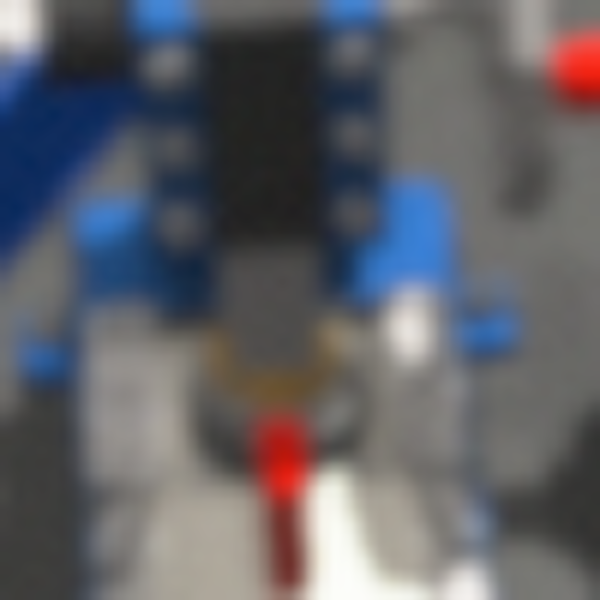

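{"fn": "carry_out", "kwargs": {
  "commands": [-0.1,0.05,0.6,0,0,0,-0.3,0.15,1.1,0,0,0]
}}

```text
time_s: 19.15
position: [0.5998, -0.1218, 0.1432]
tcp_rot: [90.0, 60.1, 32.5]
contact_force: [-6.5, 1.9, 1.3]
finger_gap: 0.0227
```

```bash
python3 - <<'E'
from h import *
ang();where()
E
```

```text
theta -2.827 r 58.4 Ftan -4.43 Frad -2.76 Fy -4.4 t 19.15 gap 22.7
t 19.15 grasp [ 0.592  -0.1268  0.1594] X [ 0.42   0.268 -0.867] Z [ 0.537 -0.843 -0.   ] F [-6.5  1.9  1.3] M [0.13 1.56 0.53] gap 22.7 q [-16.  22.  45. 116. -61.  47.  10.]
```

{"fn": "carry_out", "kwargs": {
  "commands": [0,0,0,0,0,0,0,0,0,0,0,0]
}}

```text
time_s: 19.35
position: [0.5998, -0.1218, 0.1432]
tcp_rot: [90.1, 60.1, 32.5]
contact_force: [-4.0, 0.7, 1.2]
finger_gap: 0.0226
```

```bash
python3 - <<'E'
from h import *
ang()
E
```

```text
theta -2.828 r 58.4 Ftan -2.24 Frad -1.95 Fy -3.1 t 19.35 gap 22.6
```

{"fn": "carry_out", "kwargs": {
  "commands": [0,0,0,0,0,0,0,0,0,0,0,0,0,0,0,0,0,0,0,0,0,0,0,0,0,0,0,0,0,0],
  "fingers": 65
}}

```text
time_s: 19.85
position: [0.6002, -0.1219, 0.1435]
tcp_rot: [90.0, 60.1, 32.4]
contact_force: [-0.7, -0.7, 0.2]
finger_gap: 0.0651
```

```bash
python3 - <<'E'
from h import *
ang();where()
t=cam("top");s=cam("side");crop(t,310,130,390,210,7,"u_top.png");crop(s,270,120,350,220,6,"u_side.png")
E
```

```text
theta -2.821 r 58.3 Ftan 0.23 Frad -0.17 Fy -1.0 t 19.85 gap 65.1
t 19.85 grasp [ 0.5923 -0.1269  0.1597] X [ 0.42   0.267 -0.867] Z [ 0.537 -0.844  0.   ] F [-0.7 -0.7  0.2] M [-0.31  0.48  0.01] gap 65.1 q [-16.  22.  45. 116. -61.  47.  10.]
```

View pics/u_side.png

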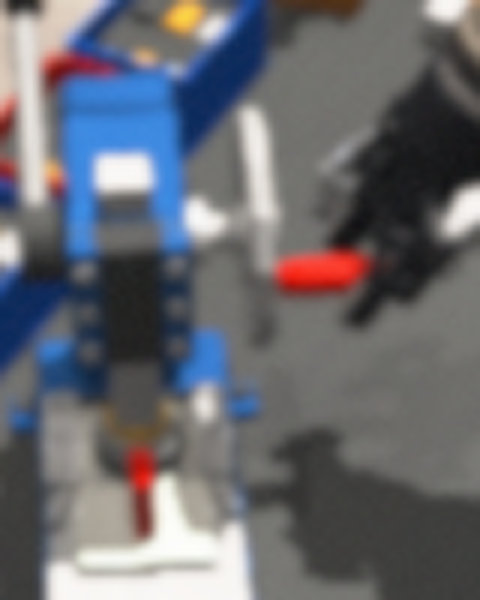

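View pics/u_top.png

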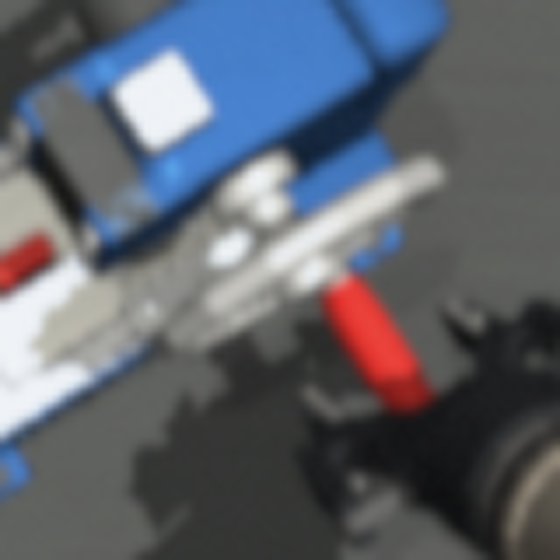

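{"fn": "carry_out", "kwargs": {
  "commands": [-12,0,0,0,0,0,-32,0,0,0,0,0,-60,0,0,0,0,0,-90,0,0,0,0,0,-120,0,0,0,0,0]
}}

```text
time_s: 20.45
position: [0.5485, -0.155, 0.2487]
tcp_rot: [90.0, 60.1, 32.4]
contact_force: [0.5, 0.1, 0.3]
finger_gap: 0.0647
```

{"fn": "carry_out", "kwargs": {
  "commands": [-20,0,0,0,0,0,-35,0,0,0,0,0,-45,0,0,0,0,0,-45,0,0,0,0,0]
}}

```text
time_s: 20.85
position: [0.5296, -0.1681, 0.2895]
tcp_rot: [89.9, 60.0, 32.2]
contact_force: [0.1, 0.7, -0.9]
finger_gap: 0.0654
```

```bash
python3 - <<'E'
from meas import *
where()
t=cam("top");s=cam("side")
cv2.imwrite("pics/v_side.png",s["image"][:,:,::-1]);cv2.imwrite("pics/v_top.png",t["image"][:,:,::-1])
crop(s,265,110,345,230,5,"w_side.png");crop(t,275,100,375,200,6,"w_top.png")
r={}
for n,c,b in(("t",t,(335,160,370,210)),("s",s,(310,140,345,180))):
    for st,ce,_ in comps(masks(c)["red"],30):
        if b[0]<ce[0]<b[2] and b[1]<ce[1]<b[3]: r[n]=ce;print(n,st,ce)
if len(r)==2: 
    p,e=tri(t,r["t"],s,r["s"]);d=p[:2]-[.6855,-.0179];print(p,e,"press",d@[.534,-.845],d@[.845,.534])
E
```

```text
t 20.85 grasp [ 0.5217 -0.1731  0.3057] X [ 0.424  0.267 -0.866] Z [ 0.534 -0.845  0.001] F [ 0.1  0.7 -0.9] M [-0.26  0.43  0.01] gap 65.4 q [-24.   4.  55. 112. -37.  57.  -8.]
t [356 170  17  21 175] [364.33714286 180.07428571]
s [315 161  21   8 116] [325.62931034 165.1637931 ]
[ 0.6018069  -0.1241992   0.15691029] 0.0002712020099272486 press 0.04513071466601419 -0.12748444109102083
```

View pics/w_side.png

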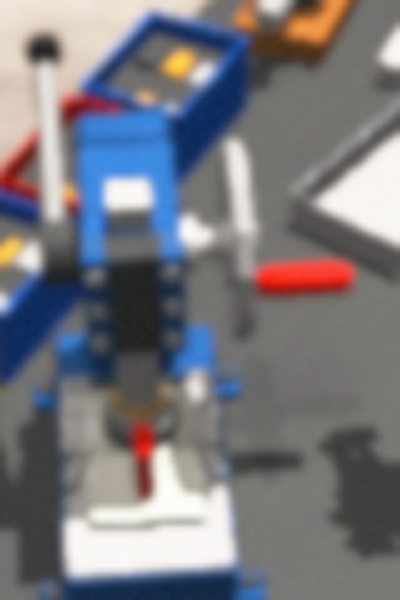

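View pics/w_top.png

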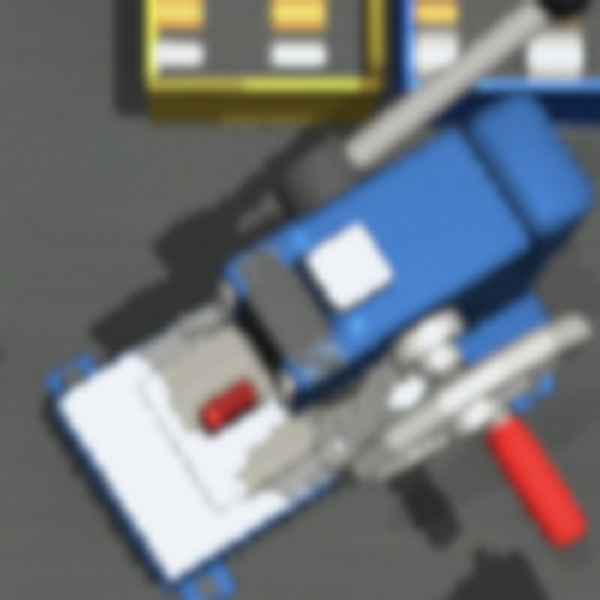

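View pics/v_top.png

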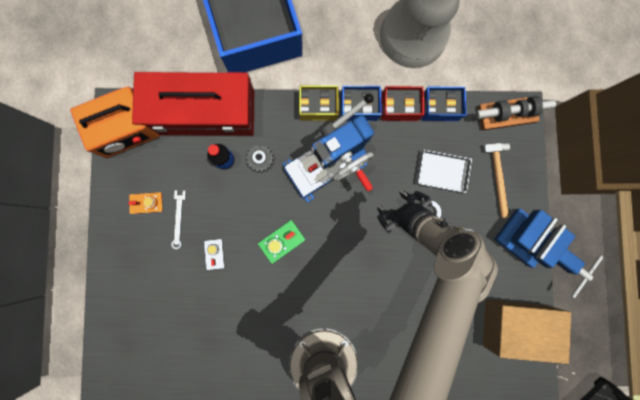

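```bash
python3 - <<'E'
from meas import *
t=cam("top")
for st,ce,_ in comps(((t["image"][...,0].astype(int)-t["image"][...,1])>70).astype(np.uint8),10):
    if 305<ce[0]<325 and 155<ce[1]<180:
        d=onz(t,*ce,.105)[:2]-[.6855,-.0179];print("lug",ce,d@[.534,-.845],d@[.845,.534])
d=onz(t,304.8,174.2,.06)[:2]-[.6855,-.0179];print("rear edge",d@[.534,-.845],d@[.845,.534])
where();ctrl.sign_off()
E
```

```text
lug [312.5 167. ] -0.06299348730248219 -0.0004745253022611955
rear edge -0.09287569549146636 -0.0012763217123355805
t 21.0 grasp [ 0.5216 -0.1713  0.3032] X [ 0.419  0.268 -0.868] Z [ 0.536 -0.844 -0.001] F [-0.  -0.4 -0.6] M [-0.25  0.45  0.03] gap 65.2 q [-24.   4.  55. 112. -37.  57.  -8.]
the job is handed in; nothing more can be done
```

The bolster plate is home against the back stop and the ram rests on the brass disc. The job was handed in at 21 s of the 72 s allowed.

**Plate:** I gripped the large silver plate by its red grip and slid it into the guides until the back stop resisted with about 13 N and it would not move further. The last top view puts the grip at -63 mm and the rear edge at -93 mm from home, against nominal -62 and -95 mm. That is within the camera error of about 2 mm.

**Ram:** I wound the wheel about 1.4 turns by its handle, from about 0.87 rad. The wheel stalled at 9.74 rad, where 9.75 rad was expected. The handle force rose from about 3 N while turning to a peak of about 5 N, which I take as light contact. I estimate a peak of about 17 N at the ram before I eased off and let go. The last camera fix of the handle, about 9.77 rad, agrees. I could not see the contact line itself in the blurred pictures, so contact rests on the stall, the force and the angle.

**Bench:** The other objects look unmoved in the final top view. The bearing ring was partly hidden by the arm there, but the arm never went near it. The arm stands clear, with a wrist force under 1 N.

No check failed; the largest disagreement was about 2 mm between the camera fixes and the nominal sizes.

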